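# Stir the nuts, seal the tin, lift off the outer lid

## Robot

A 7-joint arm with a two-finger parallel gripper is mounted at the origin on a cart in front of the work surface, level with it; the furniture and walls round the work are solid. World frame = base frame: x ahead of the robot, y to its left, z up, the work surface at z = 0. Lengths are in mm, angles in rad, forces in N, time in s.
With the tool pointing down it reaches from about 400 to 875 mm from the base axis. Payload 4.4 kg.
Tool frame: the origin (TCP) lies at the very end of the fingers, on their centre line; the grasp point (between the pads) lies 19 mm behind it (ctrl.grip_point_offset is the distance from the TCP to the grasp point, in mm); z points along the fingers, y is the line along which they close (so a half turn about z gives the same grasp; the last joint's range is limited). The gripper opens to 85 mm and grips with 20 to 120 N. Pads are 22 mm wide; open, the fingers measure 114 mm over their backs; the gripper's body (76 mm by 85 mm) begins 54 mm behind the grasp point. The pads swing forward as they close: fully open they stand 13 mm farther back than shut.
Start: joints at [1.169, 0.628, 0.038, 1.517, -0.027, 0.996, -0.02], TCP at [214.22, -613.7, 203.413] pointing down, gripper open.
Joint ranges: [-3.06, 3.06], [-0.37, 2.12], [-1.25, 1.32], [0.18, 2.47], [-1.1, 4.24], [0.23, 1.98], [-2.94, 2.94]. Speed limits (rad/s): [2.57, 2.57, 3.14, 3.14, 3.14, 3.14, 3.14].

## Interface

Orientations are given as [roll, pitch, yaw] about the fixed x, y, z axes, in that order (R = Rz(yaw) Ry(pitch) Rx(roll)).
In Python, from cell import ctrl gives the robot as it stands.
- The arm moves only by the tool jog_arm, never from a script. Its argument "increments" is one flat list of numbers, 7 for each row, row after row: the finger opening in cm, from 0 to 8.54, then the shift along the tool's x, y, z in cm, then the turn, a rotation vector about the tool's x, y, z in degrees. In form: [fingers, x, y, z, rx, ry, rz, fingers, x, y, z, rx, ry, rz, ...]. A call has 1 to 20 rows; each row is the pose to reach, as a shift and turn from the pose commanded when the call began, along the tool's axes at that moment; what a row does not reach only later rows make up. A row lasts 1/10 s, in which the tool goes at most 50 mm and 8.59 degrees, less where a joint would pass 70% of its speed; a pose out of reach is approached as far as the arm can. A call with a gripper value outside its range is refused whole. The fingers move at their own pace and stop on an object; the grip force is fixed at half the most. Time passes only in rows, so rows that repeat a pose let the fingers close. It gives the time, the measured TCP pose, the force, the opening and the grip force at its end, in the units of the state.
- ctrl.read_state(): the state, without advancing time (a new reading comes with each control period).
- ctrl.get_image(name): name is "side" or "top" or "wrist"; returns the picture (400x640x3 uint8, red, green, blue); there is no depth.
- ctrl.camera_params(name): a dict with "fx", "fy", "cx", "cy" (pixels), "extrinsics" (4x4, takes a point from world to camera coordinates). Camera axes: x right, y down, z forward; pixel columns grow to the right and rows downward; lengths in mm; the calibration is good to about 2 mm. A picture is of the moment at which its call begins: read the wrist's pose just before it. camera_params takes no time and is no camera call; for the wrist camera it gives the pose at the moment of the call.
- ctrl.finish_job(): hands the job in; it is judged then, once.
The state is a dict: "clock": time; "qpos": joint angles; "qd": joint speeds; "tau": joint torques, N m; "eef_pos": TCP position; "tool_rot": TCP orientation; "force": force on the tool from outside, world axes, zero at the start; "torque": the same for the moment, N m; "width": finger opening in mm; "gripper_force": force on a finger pad.
Only numpy, scipy, OpenCV 4.12 (cv2) and the standard library are available. Lean on these libraries where they do the work, as an engineer would, in place of code of your own. Each camera call takes 0.05 s, during which the arm holds its last target. There are 200 camera calls.

## Task

Take the wooden muddler from its stand, stir the nuts in the open green tin with it until most of both kinds have clearly shifted, by a nut's width or more, from where they lay, and stand the muddler back upright, fully home in its stand. Then lift the nested pair of lids together by the red knob and lower them gently onto the tin, without dropping them, until the white inner lid is fully seated; keep the two lids nested until then. Finally take the steel outer lid alone by its dark collar and lift it straight up off the knob, leaving the inner lid seated and undisturbed, and finish while still holding the outer lid level in the air above the tin, clear of the knob; spill no nuts and leave the honey jar, salt shaker and pepper mill behind alone.

Things in the scene. Friction and masses are not known exactly. Their poses are not given: they have to be found in the camera images.
- tin_rim (a point): centre of the mouth of the round green tin, at rim height, 65 mm above the worktop; z up. The tin is fixed; inner radius 48 mm, outer radius 52 mm, inner floor 60 mm below this point
- inner_knob (a point): on the axis of the red knob (upright cylinder, 18 mm diameter) of the white inner lid, 60 mm above the lid's lowest face and 14 mm below the knob's top; z along the knob, up. Nested, the knob sticks 30 mm out of the outer lid's collar; gripped there it carries the pair (0.4 kg): the outer lid just lies on the inner one
- inner_flange (a point): centre of the underside of the inner lid's flange (52 mm radius, 4 mm thick), the face that lies on the tin's rim when seated (then this point coincides with tin_rim). A tapered plug (45 mm radius, 40 at its foot) reaches 14 mm further down, into the tin; the pair stands on it at the start. Lies 46 mm below inner_knob on the same axis; z up
- inner_lid: the white inner lid as a whole; origin at the centre of the plug's lowest face, z up
- outer_collar (a point): half-way up, on the axis of the outer lid's dark wooden collar (40 mm diameter, 22 mm high, 23 mm hole for the knob, loose fit); z up. The steel cap's top face is 11 mm below this point, its skirt's lower edge 28 mm below. Nested, this point is 20 mm above inner_flange and 26 mm below inner_knob; the knob's top is then 40 mm above it
- outer_lid: the steel outer lid with its collar as a whole, 121 mm diameter, skirt 16 mm high; origin at the centre of its skirt's lower edge, z up
- muddler_grip (a point): on the axis of the muddler, in its dark handle (upright cylinder 20 mm diameter, 50 mm long), 130 mm above its foot and 20 mm below its top; z along the muddler, up. The muddler is a turned wooden rod, 150 mm long, 60 g, its lowest 60 mm 15 mm in diameter
- muddler_foot (a point): centre of the muddler's lower end; z along the muddler, up
- muddler: the muddler as a whole; origin at its lower end
- stand_mouth (a point): centre of the mouth of the hole in the pale wooden stand (85 x 85 x 50 mm block, fixed), at its top face, 50 mm above the worktop; z up. The hole is 20.5 mm in diameter, 42 mm deep, sharp-edged; the muddler stands in it upright at the start, its foot on the hole's floor
- brown_nut0: a round brown nut in its shell, 18 mm diameter, smooth, loose on the tin's floor; origin at its centre
- brown_nut1: a round brown nut in its shell, 18 mm diameter, smooth, loose on the tin's floor; origin at its centre
- brown_nut2: a round brown nut in its shell, 18 mm diameter, smooth, loose on the tin's floor; origin at its centre
- cream_nut0: a round cream nut in its shell, 18 mm diameter, smooth, loose on the tin's floor; origin at its centre
- cream_nut1: a round cream nut in its shell, 18 mm diameter, smooth, loose on the tin's floor; origin at its centre
- cream_nut2: a round cream nut in its shell, 18 mm diameter, smooth, loose on the tin's floor; origin at its centre
- honey_jar: bystander: honey jar with a black cap, 71 mm wide, 110 mm tall, standing behind; origin under its centre
- salt_shaker: bystander: salt shaker, 44 mm wide, 90 mm tall, standing behind; origin under its centre
- pepper_mill: bystander: brown pepper mill, 58 mm wide, 170 mm tall, standing behind; origin under its centre
Things that resemble listed ones, but are neither listed nor needed, are in the scene too. Of the things that look like the part that bears tin_rim, take the one that is nearest to the robot's base at the start.

How it is judged (in metres and radians):
On the way, in this order (a step that is already met when the one before it is completed fails the run):
1. with the muddler's foot down in the tin, at least two of three brown and two of three cream nuts have moved 15 mm or more from where they lay (horizontal distance between muddler_foot and tin_rim below 0.05 m and z of muddler_foot in the frame of tin_rim below -0.03 m and distance of any of brown_nut0, brown_nut1 from where it was at the start of the episode above 0.015 m and distance of any of brown_nut0, brown_nut2 from where it was at the start of the episode above 0.015 m and distance of any of brown_nut1, brown_nut2 from where it was at the start of the episode above 0.015 m and distance of any of cream_nut0, cream_nut1 from where it was at the start of the episode above 0.015 m and distance of any of cream_nut0, cream_nut2 from where it was at the start of the episode above 0.015 m and distance of any of cream_nut1, cream_nut2 from where it was at the start of the episode above 0.015 m).
2. the muddler stands released and upright, fully home in its stand (horizontal distance between muddler_foot and stand_mouth below 0.008 m and z of muddler_foot in the frame of stand_mouth below -0.037 m and angle between muddler_foot's own z axis and vertical below 0.22 rad and contact force between the fingers and muddler below 0.05 N), for 0.2 s.
3. both lids, still nested, sit on the tin with the inner lid fully seated (z of inner_flange in the frame of tin_rim between -0.003 and 0.003 m and horizontal distance between inner_flange and tin_rim below 0.006 m and angle between inner_flange's own z axis and vertical below 0.05 rad and z of outer_collar in the frame of inner_flange below 0.025 m and horizontal distance between muddler_foot and stand_mouth below 0.008 m and z of muddler_foot in the frame of stand_mouth below -0.037 m and angle between muddler_foot's own z axis and vertical below 0.22 rad), for 0.2 s.
At the end, for the whole second after the job is handed in: Inner lid seated on the tin (height 3 mm, centre 6 mm, tilt 0.05 rad), untouched; nuts in; muddler free in its stand (5 mm, 0.22 rad). Fingers hold the outer lid still, level within 0.25 rad, within 80 mm of the tin axis, skirt 10 mm or more above the knob, off the inner lid (all of step 2 and z of inner_flange in the frame of tin_rim between -0.003 and 0.003 m and horizontal distance between inner_flange and tin_rim below 0.006 m and angle between inner_flange's own z axis and vertical below 0.05 rad and horizontal distance between each of brown_nut0, brown_nut1, brown_nut2, cream_nut0, cream_nut1, cream_nut2 and tin_rim below 0.055 m and z of outer_collar in the frame of inner_knob above 0.052 m and horizontal distance between outer_collar and tin_rim below 0.08 m and angle between outer_collar's own z axis and vertical below 0.25 rad and contact force between the fingers and outer_lid above 1 N and contact force between each of outer_lid, the fingers and inner_lid below 0.05 N and linear speed of outer_lid below 0.03 m/s and linear speed of inner_lid below 0.02 m/s); the arm keeps its last pose, push and grip.
It fails at once if the outer lid is more than 15 mm off the inner lid while the inner lid is not seated on the tin (z of outer_collar in the frame of inner_flange above 0.035 m and not (z of inner_flange in the frame of tin_rim between -0.003 and 0.003 m and horizontal distance between inner_flange and tin_rim below 0.006 m and angle between inner_flange's own z axis and vertical below 0.05 rad)).
It fails at once if the lids are let go (dropped) over the tin more than 10 mm above their seat (horizontal distance between inner_flange and tin_rim below 0.06 m and z of inner_flange in the frame of tin_rim above 0.01 m and contact force between the fingers and inner_lid below 0.05 N).
It fails at once if a nut leaves the tin (not (horizontal distance between each of brown_nut0, brown_nut1, brown_nut2, cream_nut0, cream_nut1, cream_nut2 and tin_rim below 0.055 m)).
It fails at once if the honey jar, salt shaker or pepper mill behind is disturbed (moved 30 mm or tipped) (distance of any of honey_jar, salt_shaker, pepper_mill from where it was at the start of the episode above 0.03 m or angle between any of honey_jar, salt_shaker, pepper_mill's own z axis and vertical above 0.35 rad).
It also fails if it takes over 72 s, if anything falls off the work surface, if the arm or the gripper's body presses on something with over 40 N, if the wrist force passes 120 N, or if a joint passes its speed limit or range.

## Working session

There is one attempt and no reset: what is moved stays moved. The work goes in short steps, Python scripts to look and compute and a tool call to move; the robot and the scene stay as the last step left them, time stands still between calls to the robot, and variables do not carry over. Pictures are saved under pics/ and viewed, at most 10 in all, crops included, and the job is handed in when it is done.

Besides the shell and the picture viewer there is one more tool, called by a JSON object that holds its "name" and its "arguments". jog_arm: Moves the arm, as the interface text tells. Its arguments: {"type":"object","properties":{"increments":{"type":"array","items":{"type":"number"}}},"required":["increments"]}

```bash
ls; mkdir -p pics; python3 - <<'E'
from cell import ctrl
import cv2
s=ctrl.read_state();print(s)
for n in("side","top"):
    cv2.imwrite(f"pics/{n}0.png",ctrl.get_image(n)[:,:,::-1])
    p=ctrl.camera_params(n);print(n,p)
E
```

```text
pics
{'clock': 0.0, 'qpos': array([ 1.16916406,  0.62937436,  0.0384209 ,  1.51840693, -0.02699267,
        0.9963393 , -0.01999985]), 'qd': array([-0.00153582, -0.00120581, -0.00049537,  0.0004142 , -0.00080928,
        0.00021579,  0.000498  ]), 'tau': array([-3.43189686e-04, -5.63392639e+01,  1.22583613e+00, -1.93445313e+01,
        1.08653257e-02,  1.06102740e-02, -1.87758928e-05]), 'eef_pos': array([ 214.00815316, -612.99599339,  202.45805687]), 'tool_rot': array([-3.13958229e+00,  2.29570035e-05,  3.35852582e-01]), 'force': array([0.32583353, 0.59471472, 0.0545208 ]), 'torque': array([-0.01834667, -0.03826741,  0.06320889]), 'gripper_force': 0.0, 'width': 84.92621373450643}
side {'fx': 378.9704301538352, 'fy': 378.9704301538352, 'cx': 320.1360416837156, 'cy': 202.300678569335, 'extrinsics': array([[-9.87618236e-01, -1.56546697e-01, -1.01662479e-02,
         5.32713146e+02],
       [-8.65119431e-02,  5.97552001e-01, -7.97149477e-01,
         1.65126282e+02],
       [ 1.30865979e-01, -7.86399859e-01, -6.03696412e-01,
         1.09211276e+03],
       [ 0.00000000e+00,  0.00000000e+00,  0.00000000e+00,
         1.00000000e+00]])}
top {'fx': 416.5306475784301, 'fy': 416.5306475784301, 'cx': 318.6539600250138, 'cy': 200.23586310763858, 'extrinsics': array([[-1.34631518e-02, -9.99903619e-01,  3.39069883e-03,
        -3.14830755e+01],
       [-9.77712631e-01,  1.24536782e-02, -2.09577948e-01,
         5.92293839e+02],
       [ 2.09515522e-01, -6.13670881e-03, -9.77786064e-01,
         1.17699691e+03],
       [ 0.00000000e+00,  0.00000000e+00,  0.00000000e+00,
         1.00000000e+00]])}
```

View pics/side0.png

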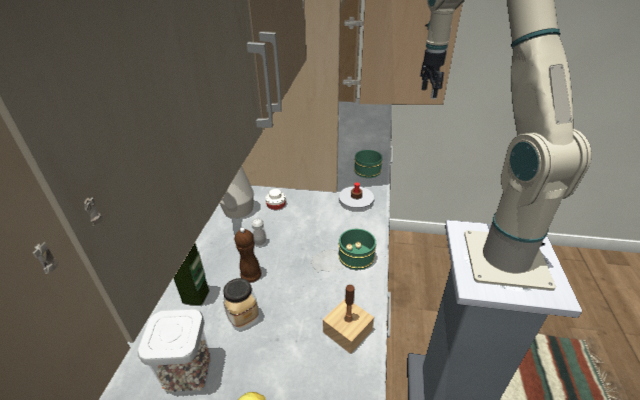

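View pics/top0.png

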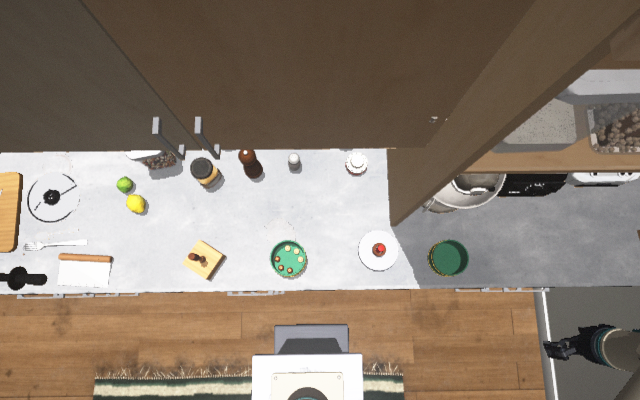

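Side view: green tin with nuts at (357,248), second empty green tin at (368,163), lid pair at (356,195), muddler and stand at (349,310). Top view: tin with nuts at (289,259), other tin at (448,257), lid pair at (378,250), muddler and stand at (203,260). The tin meant is the one with nuts, which is nearest the base (base near top pixel (308,395)). The red and white object at top (357,162) has no steel cap, so it isn't the lid pair.

```bash
cat > h.py <<'E'
import numpy as np, cv2
from scipy.spatial.transform import Rotation as R
from cell import ctrl
def P(n):
    p=ctrl.camera_params(n) if isinstance(n,str) else n
    K=np.array([[p["fx"],0,p["cx"]],[0,p["fy"],p["cy"]],[0,0,1]]);return K@p["extrinsics"][:3]
def tri(obs):   # [(P,uv)]
    A=[]
    for M,(u,v) in obs: A+= [u*M[2]-M[0],v*M[2]-M[1]]
    A=np.array(A);A/=np.linalg.norm(A[:,:3],axis=1)[:,None]
    return np.linalg.lstsq(A[:,:3],-A[:,3],rcond=None)[0]
def plane(M,uv,z):
    A=np.array([uv[0]*M[2]-M[0],uv[1]*M[2]-M[1]]);b=-A[:,3]-A[:,2]*z
    return np.linalg.solve(A[:,:2],b)
def proj(M,X):
    h=M@np.append(X,1);return h[:2]/h[2]
def pose():
    s=ctrl.read_state();return np.array(s["eef_pos"]),R.from_euler("xyz",s["tool_rot"]),s
E
python3 - <<'E'
from h import *
S,T=P("side"),P("top")
for n,a,b in [("tin",(357,241),(289,257)),("mudtop",(350,288),(191.5,257)),("lid knob",(357,184),(380,247)),("tin2",(368,155),(448,254)),("pepper",(245,233),(247,154))]:
    X=tri([(S,a),(T,b)]);print(n,X.round(0),proj(S,X).round(1),proj(T,X).round(1))
a=cv2.imread("pics/top0.png");b=cv2.imread("pics/side0.png")
f=lambda im,u,v,k:cv2.resize(im[v-25:v+25,u-33:u+33],(396,300),interpolation=cv2.INTER_CUBIC)
cv2.imwrite("pics/c.png",np.vstack([np.hstack([f(a,289,257,0),f(a,200,257,0)]),np.hstack([f(b,357,248,0),f(b,356,195,0)])]))
E
```

```text
tin [425.  49.  60.] [357. 241.] [289. 257.]
mudtop [423. 302. 156.] [350.8 288.1] [191.5 256.3]
lid knob [ 448. -214.   76.] [356.7 183.9] [380.  247.4]
tin2 [ 424. -407.   79.] [367.4 154.9] [448.  254.9]
pepper [707. 161. 154.] [244.6 232.9] [247.  154.4]
```

View pics/c.png

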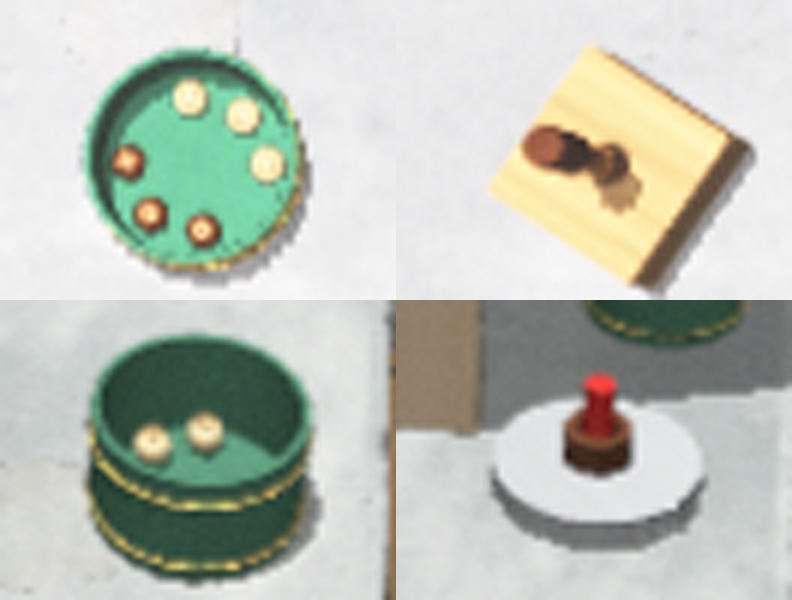

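The crop shows the near tin with three cream nuts at the back right and three brown at the left front. It also shows the muddler upright in its stand, and the lid pair with red knob and dark collar; the tin with nuts is the right one.

```bash
cat >> h.py <<'E'
def inc(xyz,yaw,base=None):
    """increments (cm, deg) from present pose to a tool-down pose"""
    p,r,s=pose()
    d=r.inv().apply(np.array(xyz)-p)/10
    w=(r.inv()*R.from_euler("xyz",[np.pi,0,yaw])).as_rotvec(degrees=True)
    return d.round(2),w.round(1)
E
python3 - <<'E'
from h import *
p,r,s=pose(); E=ctrl.camera_params("wrist")["extrinsics"]
c=-E[:3,:3].T@E[:3,3]; print("cam in tool",r.inv().apply(c-p).round(1)); print("cam axes in tool\n",(r.inv().as_matrix()@E[:3,:3].T).round(3)); print(ctrl.camera_params("wrist")["fx"])
print(inc([400,-195,260],np.arctan2(-195,400)+np.pi/2))
E
```

```text
cam in tool [  70.7    1.4 -169.8]
cam axes in tool
 [[-0.001 -0.962 -0.274]
 [ 1.    -0.001 -0.001]
 [ 0.    -0.274  0.962]]
320.74665864744327
(array([ 31.34, -33.36,  -5.69]), array([ -0.1,  -0. , -44.8]))
```

{"name": "jog_arm", "arguments": {"increments": [8.5,31.3,-33.4,-5.7,0,0,-44.8,8.5,31.3,-33.4,-5.7,0,0,-44.8,8.5,31.3,-33.4,-5.7,0,0,-44.8,8.5,31.3,-33.4,-5.7,0,0,-44.8,8.5,31.3,-33.4,-5.7,0,0,-44.8,8.5,31.3,-33.4,-5.7,0,0,-44.8,8.5,31.3,-33.4,-5.7,0,0,-44.8,8.5,31.3,-33.4,-5.7,0,0,-44.8,8.5,31.3,-33.4,-5.7,0,0,-44.8,8.5,31.3,-33.4,-5.7,0,0,-44.8,8.5,31.3,-33.4,-5.7,0,0,-44.8,8.5,31.3,-33.4,-5.7,0,0,-44.8,8.5,31.3,-33.4,-5.7,0,0,-44.8]}}

```text
clock: 1.4
eef_pos: [398.6, -197.0, 260.0]
tool_rot: [-3.141, 0.001, 1.114]
force: [-0.8, 0.4, 0.4]
width: 85.1
gripper_force: 0.0
```

```bash
cat >> h.py <<'E'
import pickle
def snap(name,n="wrist"):
    p=ctrl.camera_params(n); im=ctrl.get_image(n)[:,:,::-1].copy()
    cv2.imwrite(f"pics/{name}.png",im); pickle.dump(p,open(f"pics/{name}.pkl","wb")); return im,P(p)
E
python3 - <<'E'
from h import *
p,r,s=pose();print(s["clock"],p,s["tool_rot"])
snap("w1")
print(inc([425,45,260],np.arctan2(45,425)+np.pi/2))
E
```

```text
1.4 [ 398.62200467 -197.04169635  260.00225853] [-3.14069792e+00  8.35429023e-04  1.11435114e+00]
(array([22.87, -8.31, -0.  ]), array([ -0.1,   0. , -32.2]))
```

{"name": "jog_arm", "arguments": {"increments": [8.5,22.9,-8.3,0,0,0,-32.2,8.5,22.9,-8.3,0,0,0,-32.2,8.5,22.9,-8.3,0,0,0,-32.2,8.5,22.9,-8.3,0,0,0,-32.2,8.5,22.9,-8.3,0,0,0,-32.2,8.5,22.9,-8.3,0,0,0,-32.2,8.5,22.9,-8.3,0,0,0,-32.2,8.5,22.9,-8.3,0,0,0,-32.2]}}

```text
clock: 2.25
eef_pos: [425.2, 44.9, 260.1]
tool_rot: [-3.141, 0.001, 1.676]
force: [0.7, -0.5, -0.6]
width: 85.1
gripper_force: 0.0
```

```bash
python3 - <<'E'
from h import *
p,r,s=pose();print(s["clock"],p,s["tool_rot"],s["qpos"])
snap("w2")
print(inc([410,285,260],np.arctan2(285,410)+np.pi/2))
E
```

```text
2.25 [425.19628302  44.85874827 260.08795419] [-3.14062287e+00  8.63723264e-04  1.67619178e+00] [ 0.2361855   0.26564746 -0.5117959   2.00920608  0.16484035  0.90721019
 -0.25735982]
(array([ 2.405e+01,  1.010e+00, -1.000e-02]), array([ -0.1,   0. , -28.8]))
```

{"name": "jog_arm", "arguments": {"increments": [8.5,24.1,1,0,0,0,-28.8,8.5,24.1,1,0,0,0,-28.8,8.5,24.1,1,0,0,0,-28.8,8.5,24.1,1,0,0,0,-28.8,8.5,24.1,1,0,0,0,-28.8,8.5,24.1,1,0,0,0,-28.8,8.5,24.1,1,0,0,0,-28.8,8.5,24.1,1,0,0,0,-28.8]}}

```text
clock: 3.1
eef_pos: [409.9, 285.1, 260.0]
tool_rot: [-3.14, 0.001, 2.179]
force: [-0.5, 0.1, -0.1]
width: 85.0
gripper_force: 0.0
```

```bash
python3 - <<'E'
from h import *
p,r,s=pose();print(s["clock"],p,s["tool_rot"],s["qpos"])
snap("w3")
i=[cv2.resize(cv2.imread(f"pics/w{k}.png"),(400,250)) for k in(1,2,3)]+[np.zeros((250,400,3),np.uint8)]
cv2.imwrite("pics/m1.png",np.vstack([np.hstack(i[:2]),np.hstack(i[2:])]))
E
```

```text
3.1 [409.89551929 285.10363916 260.02826471] [-3.14022755e+00  1.48228197e-03  2.17869533e+00] [-0.18802865  0.40774075 -0.66942822  1.83937185  0.29853949  0.99811366
 -0.37404544]
```

View pics/m1.png

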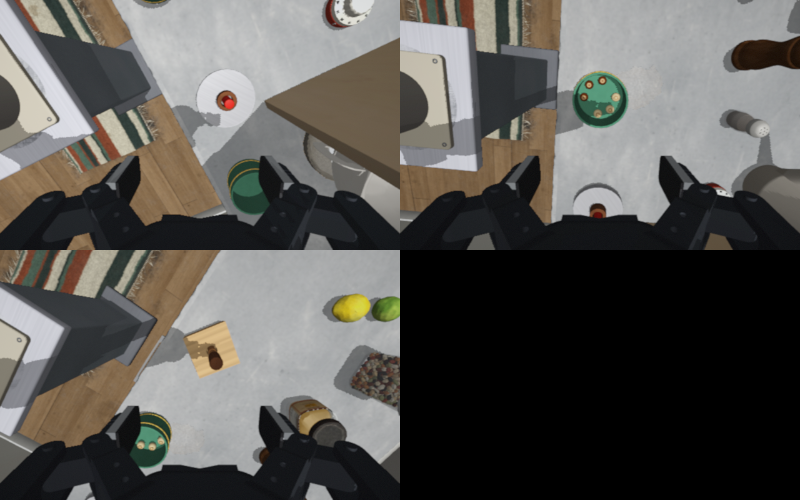

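The wrist pictures (half-scale tiles) show: w1 has the red knob and lid pair at about full-res (365,160), with a cabinet corner at (424,165); w2 has the tin at (320,157); w3 has the muddler handle at (342,170).

```bash
cat >> h.py <<'E'
from scipy.optimize import minimize
def load(name,cam=None):
    im=cv2.imread(f"pics/{name}.png"); return im,(P(cam) if cam else P(pickle.load(open(f"pics/{name}.pkl","rb"))))
def cyl(M,x,y,z0,z1,r,shape,k=4):
    t=np.linspace(0,2*np.pi,60)
    pts=np.array([proj(M,[x+r*np.cos(a),y+r*np.sin(a),z]) for z in(z0,z1) for a in t])
    m=np.zeros((shape[0]*1,shape[1]*1),np.uint8)
    h=cv2.convexHull((pts*16).astype(np.int32))
    cv2.fillConvexPoly(m,h,255,cv2.LINE_AA,4); return m/255.
def blob(mask,uv):
    n,l,st,c=cv2.connectedComponentsWithStats(mask.astype(np.uint8)); i=1+np.argmin(np.hypot(*(c[1:]-uv).T)+1e4*(st[1:,4]<15))
    return cv2.morphologyEx((l==i).astype(np.uint8),cv2.MORPH_CLOSE,np.ones((9,9))),c[i],st[i]
def fit(views,h,r,x0):   # x,y,ztop ; body extends h below ztop
    def cost(v):
        s=0
        for M,m in views:
            c=cyl(M,v[0],v[1],v[2]-h,v[2],r,m.shape); s+=1-np.minimum(c,m).sum()/np.maximum(c,m).sum()
        return s
    o=minimize(cost,x0,method="Nelder-Mead",options=dict(initial_simplex=np.array([x0]+[np.add(x0,d) for d in np.eye(3)*8]),xatol=.1,fatol=1e-4))
    return o.x.round(1),round(o.fun/len(views),3)
E
python3 - <<'E'
from h import *
def hsv(im): return [a.astype(int) for a in cv2.split(cv2.cvtColor(im,cv2.COLOR_BGR2HSV))]
def green(im):
    h,s,v=hsv(im); return (h>65)&(h<95)&(s>80)
def red(im):
    h,s,v=hsv(im); return ((h<6)|(h>174))&(s>170)&(v>110)
def wood(im):
    h,s,v=hsv(im); return (h<22)&(s>60)&(v<110)
def pale(im):
    h,s,v=hsv(im); return (h>10)&(h<28)&(s>60)&(v>110)
def views(f,L,close=None):
    o=[]
    for n,cam,uv in L:
        im,M=load(n,cam); m,c,st=blob(f(im),np.array(uv))
        if f is green: # fill
            m=cv2.fillConvexPoly(m*0,cv2.convexHull(cv2.findNonZero(m)),1)
        print(n,c.round(1),st); o.append((M,m))
    return o
S=("side0","side");T=("top0","top")
v=views(green,[(*S,(357,248)),(*T,(289,258)),("w2",None,(320,157))])
for k in (v,v[:2],v[1:],v[2:]): print("tin",fit(k,65,52,[425,49,65]))
v=views(red,[(*S,(357,188)),(*T,(379,249)),("w1",None,(365,163))])
for k in (v,v[1:]): print("knob",fit(k,30,9,[448,-214,74]))
v=views(wood,[(*S,(350,291)),(*T,(196,257)),("w3",None,(342,170))])
for k in (v,v[1:],v[2:]): print("mud",fit(k,50,10,[423,302,156]))
print("corner",tri([(P("top"),(392,225)),(load("w1")[1],(424,165))]))
# nuts
_,M=load("top0","top")
for n,(u,w) in zip(("c","c","c","b","b","b"),((190,98),(243,115),(268,163),(128,161),(150,213),(202,229))): print(n,plane(M,(256+u/6,232+w/6),14).round(0))
E
```

```text
side0 [357.3 241.6] [340 229  35  27 679]
top0 [287.9 258.6] [270 241  35  35 667]
w2 [320.  160.9] [ 277  116   88   88 5050]
tin (array([426. ,  51.5,  60.7]), np.float64(0.212))
tin (array([424.6,  52.3,  62.8]), np.float64(0.287))
tin (array([426.9,  50.7,  53.4]), np.float64(0.083))
tin (array([427.1,  49.4,  50.2]), np.float64(0.018))
side0 [356.4 187.5] [354 183   5  10  41]
top0 [381.5 247.6] [379 245   5   6  17]
w1 [366.3 165.6] [359 158  16  16 209]
knob (array([ 450.3, -221.7,   68.2]), np.float64(0.471))
knob (array([ 453.1, -231.3,   16.3]), np.float64(0.43))
side0 [349.  299.8] [345 289   9  26 142]
top0 [196.9 257.1] [193 254   9   6  33]
w3 [342.7 172.8] [331 153  25  39 633]
mud (array([426.8, 302.1, 140. ]), np.float64(0.43))
mud (array([426.9, 302.4, 144.8]), np.float64(0.445))
mud (array([424.4, 304. , 157.6]), np.float64(0.239))
corner [ 522.14653553 -263.83122131    9.9519483 ]
c [455.  56.]
c [446.  29.]
c [422.  17.]
b [424.  87.]
b [398.  76.]
b [390.  50.]
```

```bash
python3 - <<'E'
from h import *
S,T=P("side"),P("top");W1,W2,W3=[load(f"w{k}")[1] for k in(1,2,3)]
for z in(40,74): print("knob",z,plane(W1,(366.3,165.6),z).round(1),plane(T,(381,247.5),z).round(1),plane(S,(356.5,186),z).round(1))
print(tri([(S,(356.5,184)),(W1,(366.3,165.6))]),tri([(S,(356.5,184)),(T,(380.5,247.5))]))
im=[cv2.imread(f"pics/w{k}.png") for k in(1,2,3)]
f=lambda im,u,v,h,w:cv2.resize(im[v-h:v+h,u-w:u+w],(400,300),interpolation=cv2.INTER_CUBIC)
cv2.imwrite("pics/m2.png",np.vstack([np.hstack([f(im[0],360,160,60,80),f(im[1],320,160,60,80)]),np.hstack([f(im[2],340,165,60,80),f(cv2.imread("pics/top0.png"),380,247,24,32)])]))
E
```

```text
knob 40 [ 451.4 -224.3] [ 451.2 -222.1] [ 450.3 -253.2]
knob 74 [ 449.7 -216.5] [ 447.9 -216.9] [ 447.9 -203.9]
[ 449.30189769 -216.69118292   73.36772107] [ 448.39260906 -215.43049906   74.15622104]
```

View pics/m2.png

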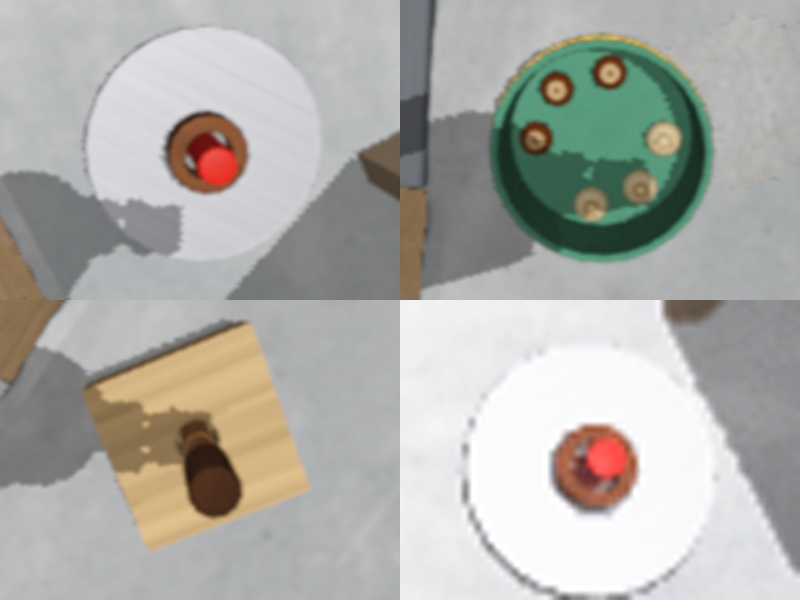

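The crops show, in w1, the knob top at (366.8,166.8) and collar top at (362.8,161.2). In w2 the rim circle is centred at (320.6,160.4). In w3 the muddler top is at (346,182) and the stand's top face is centred at (339.6,159.4). In the top view the lid pair is alone, with steel cap, dark collar and red knob.

```bash
python3 - <<'E'
from h import *
S,T=P("side"),P("top");W1,W2,W3=[load(f"w{k}")[1] for k in(1,2,3)]
print("knob",tri([(W1,(366.8,166.8)),(S,(356.5,184)),(T,(380.6,247.3))]),plane(W1,(366.8,166.8),74),"collar",plane(W1,(362.8,161.2),45),plane(T,(379.6,247.8),45),"disk",plane(W1,(361.2,157.2),23),plane(T,(379.2,248),23))
print("tin",tri([(W2,(320.6,160.4)),(T,(288,257.8)),(S,(357.3,240.5))]),plane(W2,(320.6,160.4),65),plane(T,(288,257.8),65),plane(S,(357.3,240.5),65))
print("mud",tri([(W3,(346,182)),(T,(191.8,256.5)),(S,(350.5,288))]),plane(W3,(346,182),158),plane(T,(191.8,256.5),158),"stand",plane(W3,(339.6,159.4),50))
yaw=np.arctan2(303,425)+np.pi/2;print("pose",pose()[0],inc([424.5,303.5,122],yaw))
E
```

```text
knob [ 449.05688318 -216.98630142   73.26949375] [ 449.60281261 -218.04345725] collar [ 449.54323888 -216.35966314] [ 449.89111943 -217.17330155] disk [ 450.8594748  -215.38959084] [ 451.41503451 -219.26389782]
tin [424.76326633  52.3998878   64.75960368] [427.09074367  53.66730027] [422.6616092   51.48772377] [424.48643251  51.91640862]
mud [424.53846607 302.10379563 156.78974027] [427.12661989 302.31863493] [422.52210977 301.19378798] stand [426.43029087 304.72236748]
pose [409.94537333 285.10930285 260.14311961] (array([ 0.7 ,  2.26, 13.81]), array([-0.1,  0.1, -0.7]))
```

{"name": "jog_arm", "arguments": {"increments": [8.5,0.56,2.28,4,0,0,0,8.5,0.56,2.28,9,0,0,0,8.5,0.56,2.28,12,0,0,0,8.5,0.56,2.28,14,0,0,0,8.5,0.56,2.28,14,0,0,0,8.5,0.56,2.28,14,0,0,0,0,0.56,2.28,14,0,0,0,0,0.56,2.28,14,0,0,0,0,0.56,2.28,14,0,0,0,0,0.56,2.28,14,0,0,0,0,0.56,2.28,14,0,0,0,0,0.56,2.28,14,0,0,0,0,0.56,2.28,14,0,0,0,0,0.56,2.28,14,0,0,0,0,0.56,2.28,14,0,0,0]}}

```text
clock: 4.65
eef_pos: [424.9, 305.9, 121.1]
tool_rot: [3.14, 0.0, 2.182]
force: [0.1, -0.5, 6.1]
width: 16.7
gripper_force: 58.5
```

```bash
python3 - <<'E'
from h import *
p,r,s=pose();print(p,s["tool_rot"],s["width"],s["gripper_force"],s["force"],s["torque"])
im,M=snap("w4");im2,_=snap("s4","side")
print(proj(M,p),proj(M,r.apply([0,0,-19])+p))
cv2.imwrite("pics/m3.png",np.hstack([cv2.resize(im[150:400,180:460],(448,400)),cv2.resize(im2[250:350,300:388],(352,400))]))
E
```

```text
[424.85246225 305.87055626 121.09255523] [3.14026691e+00 2.87268610e-05 2.18249252e+00] 16.688327391982 58.538020849227905 [ 0.11403174 -0.5112246   6.11325903] [-0.1338953   0.10113595 -0.02800127]
[317.62157901 230.39850428] [317.42731968 244.24122329]
```

View pics/m3.png

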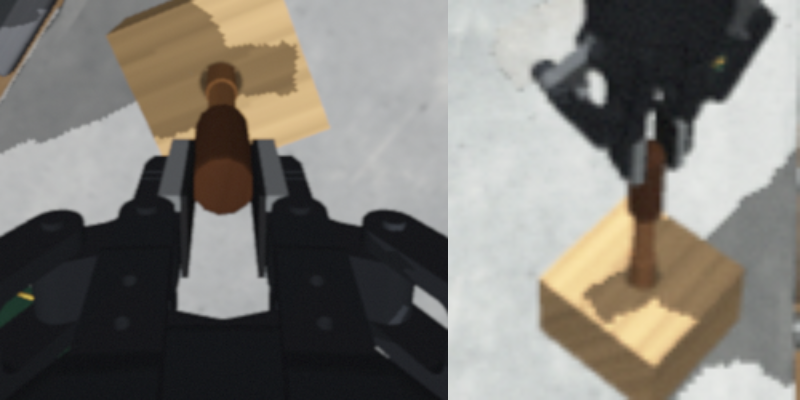

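```bash
python3 - <<'E'
from h import *
p,r,s=pose();_,M=load("w4")
for uv,z in (((318.8,268.8),158),((318.8,268.8),161),((318,202),50)):
    x=np.append(plane(M,uv,z),z);print(z,x.round(1),r.inv().apply(x-p).round(1))
for q in ([0,0,-39],[0,0,-19],[0,0,0]): print(proj(M,r.apply(q)+p).round(1))
E
```

```text
158 [427.8 302.8 158. ] [ -4.2   0.7 -36.9]
161 [426.9 304.1 161. ] [ -2.6   0.7 -39.9]
50 [427.4 302.2  50. ] [-4.4 -0.1 71.1]
[317.2 262.6]
[317.5 244.3]
[317.7 230.4]
```

The muddler is held upright, about 4 mm off the pad centre along tool x, which is fine. Next I lift it and carry it over the tin.

{"name": "jog_arm", "arguments": {"increments": [0,0,0,-2,0,0,0,0,0,0,-5,0,0,0,0,0,0,-8,0,0,0,0,0,0,-11,0,0,0,0,0,0,-12,0,0,0,0,-2,-1.4,-12,0,0,0,0,-5,-3.5,-12,0,0,0,0,-8,-5.6,-12,0,0,0,0,-11,-7.7,-12,0,0,0,0,-14,-9.8,-12,0,0,0,0,-17,-11.9,-12,0,0,0,0,-19.5,-13.7,-12,0,0,0,0,-20.4,-14.3,-12,0,0,0,0,-20.4,-14.3,-12,0,0,0,0,-20.4,-14.3,-12,0,0,0]}}

```text
clock: 6.25
eef_pos: [424.6, 57.5, 240.3]
tool_rot: [3.141, -0.001, 2.183]
force: [-0.3, -0.1, -0.9]
width: 16.2
gripper_force: 58.8
```

```bash
python3 - <<'E'
from h import *
p,r,s=pose();print(p,s["tool_rot"],s["width"],s["force"],s["qpos"])
im,M=snap("w5");im2,S=snap("s5","side");
for q in ([0,0,-39],[-4,0,-39],[-4,0,111]): print(proj(M,r.apply(q)+p).round(1),proj(S,r.apply(q)+p).round(1))
cv2.imwrite("pics/m4.png",np.hstack([cv2.resize(im[100:400,140:500],(480,400)),cv2.resize(im2[150:280,300:404],(320,400))]))
E
```

```text
[424.57990578  57.53696673 240.29225933] [ 3.14087950e+00 -9.21498801e-04  2.18338855e+00] 16.220648961414813 [-0.29929692 -0.08872279 -0.93702325] [ 0.31814037  0.31655302 -0.66769102  2.03570541  0.25354169  0.86974713
  0.12214033]
[317.2 262.6] [361.3 178. ]
[317.3 270.6] [360.5 177.2]
[318.3 188.9] [357.5 223.6]
```

View pics/m4.png

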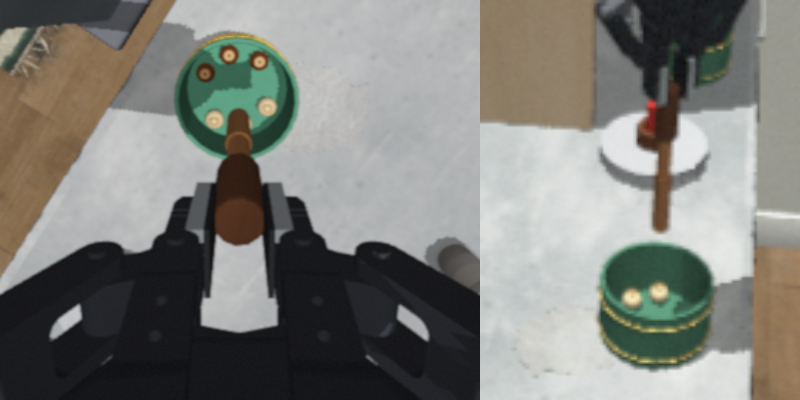

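The muddler hangs upright within 0.03 rad, with its foot about 6 mm off the tin's centre. The nuts ring the wall and leave the middle free. I lower it there.

{"name": "jog_arm", "arguments": {"increments": [0,-0.58,-0.22,3,0,0,0,0,-0.58,-0.22,6,0,0,0,0,-0.58,-0.22,9,0,0,0,0,-0.58,-0.22,11,0,0,0,0,-0.58,-0.22,11.6,0,0,0,0,-0.58,-0.22,11.6,0,0,0,0,-0.3,0.7,11.6,0,0,0,0,0,1.6,11.6,0,0,0,0,0.17,2.58,11.6,0,0,0,0,0.17,2.58,11.6,0,0,0]}}

```text
clock: 7.35
eef_pos: [446.9, 74.4, 125.2]
tool_rot: [3.138, 0.0, 2.184]
force: [0.8, 0.4, -1.4]
width: 16.4
gripper_force: 58.9
```

{"name": "jog_arm", "arguments": {"increments": [0,0.74,-0.31,0,0,0,0,0,1.37,-0.82,0,0,0,0,0,1.83,-1.48,0,0,0,0,0,2.1,-2.25,0,0,0,0,0,2.14,-3.05,0,0,0,0,0,1.96,-3.84,0,0,0,0,0,1.57,-4.55,0,0,0,0,0,1.0,-5.12,0,0,0,0,0,0.29,-5.51,0,0,0,0,0,-0.5,-5.69,0,0,0,0,0,-1.3,-5.65,0,0,0,0,0,-2.07,-5.38,0,0,0,0,0,-2.73,-4.92,0,0,0,0,0,-3.24,-4.29,0,0,0,0,0,-3.55,-3.55,0,0,0,0,0,-3.65,-2.75,0,0,0,0,0,-3.52,-1.95,0,0,0,0,0,-3.18,-1.22,0,0,0,0,0,-3.18,-1.22,0,0,0,0]}}

```text
clock: 9.25
eef_pos: [453.6, 41.2, 124.5]
tool_rot: [3.14, -0.001, 2.185]
force: [-1.3, 1.2, 0.1]
width: 16.7
gripper_force: 58.9
```

```bash
python3 - <<'E'
from h import *
p,r,s=pose();print(s["clock"],p,s["tool_rot"],s["width"],s["force"],s["qpos"])
im,M=snap("w6");im2,T=snap("t6","top");im3,S=snap("s6","side")
cv2.imwrite("pics/m5.png",np.hstack([cv2.resize(im[100:340,220:420],(333,400)),cv2.resize(im2[232:282,264:314],(400,400),interpolation=cv2.INTER_CUBIC)]))
E
```

```text
9.25 [453.56433206  41.24648206 124.47810239] [ 3.14034015e+00 -5.68310966e-04  2.18466399e+00] 16.66484297631476 [-1.26334181  1.22182169  0.11943358] [ 0.22488653  0.52850234 -0.53415903  2.11421578  0.46167566  0.61161034
 -0.02007369]
```

View pics/m5.png

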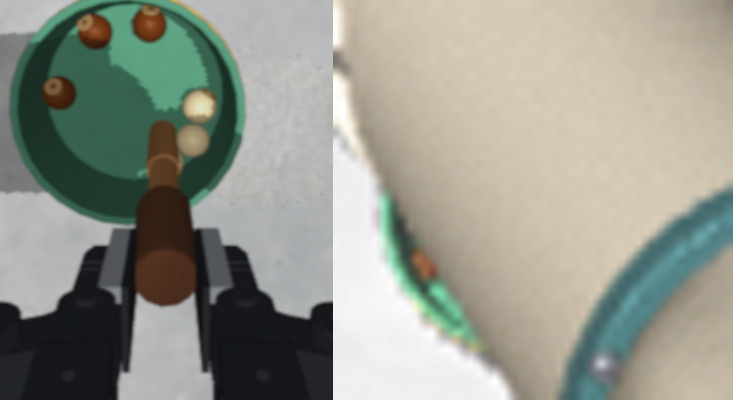

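```bash
python3 - <<'E'
from h import *
_,M=load("w6");_,W2=load("w2")
f=lambda u,v:(220+u*.6,100+v*.6)
g=lambda u,v:(240+(u-400)/2.5,100+v/2.5)
c=np.array([426.5,53])
A=[("b",g(536,138)),("b",g(557,89)),("b",g(609,72)),("c",g(664,138)),("c",g(640,187)),("c",g(591,204))]
B=[("foot",f(161,128)),("b",f(58,92)),("b",f(93,30)),("b",f(150,23)),("c",f(200,105)),("c",f(192,140)),("rim",f(128,108))]
for L,MM in((A,W2),(B,M)):
    for n,uv in L:
        x=plane(MM,uv,65 if n=="rim" else 12)-c;print(n,(x+c).round(0),np.hypot(*x).round(),np.degrees(np.arctan2(x[1],x[0])).round())
    print()
E
```

```text
b [393.  48.] 33.0 -172.0
b [402.  75.] 33.0 139.0
b [428.  86.] 33.0 88.0
c [460.  55.] 33.0 4.0
c [451.  28.] 35.0 -46.0
c [426.  16.] 37.0 -91.0

foot [448.  46.] 23.0 -17.0
b [393.  31.] 40.0 -147.0
b [391.  68.] 39.0 157.0
b [412.  88.] 37.0 112.0
c [458.  68.] 35.0 26.0
c [466.  50.] 40.0 -4.0
rim [426.  55.] 2.0 121.0
```

The foot ran at only about 23 mm radius because the muddler tilted slightly in the grip. The browns have moved 13–17 mm and at least one cream has shifted a lot. I stir another turn, wider.

{"name": "jog_arm", "arguments": {"increments": [0,-0.67,0.51,0,0,0,0,0,0.12,1.24,0,0,0,0,0,1.11,1.66,0,0,0,0,0,2.19,1.72,0,0,0,0,0,3.22,1.4,0,0,0,0,0,4.08,0.75,0,0,0,0,0,4.66,-0.15,0,0,0,0,0,4.91,-1.2,0,0,0,0,0,4.77,-2.27,0,0,0,0,0,4.29,-3.23,0,0,0,0,0,3.5,-3.96,0,0,0,0,0,2.51,-4.38,0,0,0,0,0,1.43,-4.44,0,0,0,0,0,0.4,-4.12,0,0,0,0,0,-0.46,-3.47,0,0,0,0,0,-0.46,-3.47,0,0,0,0]}}

```text
clock: 11.0
eef_pos: [428.6, 14.7, 124.1]
tool_rot: [-3.142, 0.0, 2.18]
force: [-0.3, 0.5, 0.4]
width: 16.5
gripper_force: 59.0
```

```bash
python3 - <<'E'
from h import *
p,r,s=pose();print(s["clock"],p,s["width"],s["force"])
im,M=snap("w7");im3,S=snap("s7","side")
cv2.imwrite("pics/m6.png",np.hstack([cv2.resize(im[60:340,200:440],(480,560)),cv2.resize(im3[200:285,330:378],(316,560),interpolation=cv2.INTER_CUBIC)]))
E
```

```text
11.0 [428.57982279  14.74626423 124.14124271] 16.478591663096594 [-0.28629184  0.52152286  0.41104627]
```

View pics/m6.png

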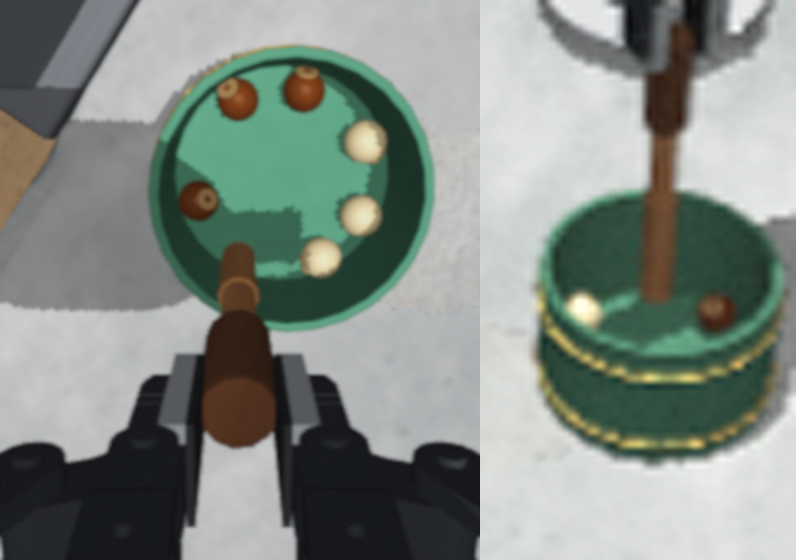

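```bash
python3 - <<'E'
from h import *
_,M=load("w7")
f=lambda u,v:(200+u*.5,60+v*.5)
c=np.array([426.5,53]);p,r,_=pose()
for n,uv in [("foot",f(237,258)),("b",f(198,200)),("b",f(238,98)),("b",f(304,89)),("c",f(365,142)),("c",f(360,216)),("c",f(321,258)),("rim",f(291,187))]:
    x=plane(M,uv,65 if n=="rim" else 12)-c;print(n,(x+c).round(0),np.hypot(*x).round(),np.degrees(np.arctan2(x[1],x[0])).round())
x=plane(M,f(237,258),11);print("foot in tool",r.inv().apply(np.append(x,11)-p));x=plane(M,f(237,412),160);print("top in tool",r.inv().apply(np.append(x,160)-p))
E
```

```text
foot [431.  11.] 42.0 -84.0
b [402.  23.] 39.0 -129.0
b [392.  69.] 38.0 155.0
b [412.  88.] 38.0 112.0
c [447.  85.] 38.0 57.0
c [465.  58.] 39.0 8.0
c [462.  33.] 41.0 -29.0
rim [425.  55.] 3.0 136.0
foot in tool [ -6.41508154   1.33194522 113.06667541]
top in tool [ -4.99561448   1.53556712 -35.93278283]
```

Two browns have only moved about 12–16 mm, because the muddler yields about the pad axis. I push those two clockwise with a stroke mainly along the stiff finger direction.

{"name": "jog_arm", "arguments": {"increments": [0,1.66,0.86,0.2,0,0,0,0,3.32,1.71,0.2,0,0,0,0,4.27,0.18,0.2,0,0,0,0,5.07,-0.96,0.2,0,0,0,0,5.76,-0.91,0.2,0,0,0,0,6.46,-0.27,0.2,0,0,0,0,6.96,0.52,0.2,0,0,0,0,7.25,1.42,0.2,0,0,0,0,7.29,2.36,0.2,0,0,0,0,7.08,3.28,0.2,0,0,0,0,6.65,4.11,0.2,0,0,0,0,6.01,4.8,0.2,0,0,0,0,6.01,4.8,0.2,0,0,0,0,4.6,3.2,0.2,0,0,0,0,3.32,1.71,0.2,0,0,0,0,3.32,1.71,0.2,0,0,0]}}

```text
clock: 12.7
eef_pos: [420.7, 49.5, 122.1]
tool_rot: [-3.138, 0.001, 2.178]
force: [0.1, 0.3, -0.5]
width: 16.7
gripper_force: 59.0
```

```bash
python3 - <<'E'
from h import *
p,r,s=pose();print(s["clock"],p,s["tool_rot"],s["width"],s["force"])
im,M=snap("w8");im3,S=snap("s8","side")
c=np.array([426.5,53]); q=np.append(c,12)
# detect: restrict to tin floor region, colours
h,sa,v=[a.astype(int) for a in cv2.split(cv2.cvtColor(im,cv2.COLOR_BGR2HSV))]
reg=np.zeros(h.shape,np.uint8);cv2.fillConvexPoly(reg,np.int32([proj(M,[c[0]+50*np.cos(t),c[1]+50*np.sin(t),14]) for t in np.linspace(0,6.28,60)]),1)
for n,m in(("brown/wood",(h<14)&(sa>90)),("cream",(h>=14)&(h<32)&(v>90)&(sa>25))):
    k,l,st,ce=cv2.connectedComponentsWithStats((m&(reg>0)).astype(np.uint8))
    for i in range(1,k):
        if st[i,4]>40:
            x=plane(M,ce[i],14);print(n,st[i],x.round(0),np.hypot(*(x-c)).round(),np.degrees(np.arctan2(*(x-c)[::-1])).round())
E
```

```text
12.7 [420.73531975  49.50959173 122.08209844] [-3.13829898e+00  6.62402131e-04  2.17814875e+00] 16.674055544359543 [ 0.12917081  0.29350654 -0.50878004]
brown/wood [359 167  19  39 526] [457.  74.] 37.0 35.0
brown/wood [311 183  11  17  88] [421.  43.] 11.0 -118.0
brown/wood [276 188  17  18 165] [400.  22.] 41.0 -130.0
brown/wood [303 201  32  37 667] [442.  19.] 37.0 -66.0
cream [282 128  77  21 234] [396.  88.] 47.0 131.0
cream [284 192  11  11  83] [405.  26.] 35.0 -128.0
cream [309 198  19  17  95] [429.  35.] 19.0 -81.0
cream [332 205  36  30 601] [462.  39.] 38.0 -21.0
```

Both loose browns are now near 35°, more than 24 mm from where they lay. The third is at -130°, about 27 mm away. The creams had all shifted by 30 mm or more when this stroke began. The stirring is done, so I lift out and check the tilt.

{"name": "jog_arm", "arguments": {"increments": [0,0,0,-2,0,0,0,0,0,0,-5,0,0,0,0,0,0,-8,0,0,0,0,0,0,-11,0,0,0,0,0,0,-12,0,0,0,0,2,1.4,-12,0,0,0,0,5,3.5,-12,0,0,0,0,8,5.6,-12,0,0,0,0,11,7.7,-12,0,0,0,0,14,9.8,-12,0,0,0,0,17,12,-12,0,0,0,0,20,14,-12,0,0,0,0,20.8,15,-12,0,0,0,0,20.8,15,-12,0,0,0,0,20.8,15,-12,0,0,0]}}

```text
clock: 14.3
eef_pos: [425.3, 307.9, 241.6]
tool_rot: [-3.139, 0.001, 2.182]
force: [-0.2, -0.5, -0.2]
width: 16.9
gripper_force: 59.0
```

```bash
python3 - <<'E'
from h import *
p,r,s=pose();print(s["clock"],p,s["tool_rot"],s["width"],s["force"])
im,M=snap("w9");im3,S=snap("s9","side")
for q in ([-4,0,-39],[-4,0,111]): print(proj(M,r.apply(q)+p).round(1),proj(S,r.apply(q)+p).round(1))
cv2.imwrite("pics/m7.png",np.hstack([cv2.resize(im[120:320,230:400],(442,520),interpolation=cv2.INTER_CUBIC),cv2.resize(im3[220:350,320:400],(320,520),interpolation=cv2.INTER_CUBIC)]))
# muddler silhouette in wrist: dark wood
h,sa,v=[a.astype(int) for a in cv2.split(cv2.cvtColor(im,cv2.COLOR_BGR2HSV))]
for row in range(150,300,6):
    m=np.where((h[row]<16)&(sa[row]>80)&(v[row]<150)&(np.abs(np.arange(640)-318)<22))[0]; print(row,(m.min(),m.max(),len(m)) if len(m) else None,end="; ")
E
```

```text
14.3 [425.27878888 307.89394888 241.594831  ] [-3.13949599e+00  9.87541375e-04  2.18213038e+00] 16.93149581063136 [-0.2312751  -0.49305563 -0.17591081]
[317.2 270.6] [350.8 246.7]
[318.3 188.9] [348.3 296.3]
150 None; 156 None; 162 None; 168 None; 174 None; 180 None; 186 (np.int64(312), np.int64(324), 13); 192 (np.int64(311), np.int64(325), 15); 198 (np.int64(310), np.int64(325), 16); 204 (np.int64(310), np.int64(326), 17); 210 (np.int64(310), np.int64(327), 18); 216 (np.int64(311), np.int64(325), 15); 222 (np.int64(307), np.int64(330), 24); 228 (np.int64(304), np.int64(332), 29); 234 (np.int64(303), np.int64(333), 31); 240 (np.int64(302), np.int64(335), 34); 246 (np.int64(302), np.int64(336), 35); 252 (np.int64(301), np.int64(336), 36); 258 (np.int64(301), np.int64(337), 37); 264 (np.int64(300), np.int64(338), 39); 270 (np.int64(300), np.int64(337), 38); 276 (np.int64(305), np.int64(334), 30); 282 (np.int64(314), np.int64(325), 12); 288 None; 294 None;
```

```bash
python3 - <<'E'
from h import *
p,r,s=pose();_,M=load("w9");im,S=load("s9","side")
t=np.linspace(0,6.28,80)
def ext(M,x,z,rad): 
    q=np.array([proj(M,r.apply([x+rad*np.cos(a),rad*np.sin(a)+1,z])+p) for a in t]); return q.min(0).round(1),q.max(0).round(1)
for x in(-8,-4,0,4):
    for dz in (-2,0,2): print(x,dz,"top maxrow",ext(M,x,-39+dz,10)[1][1],"foot minrow",ext(M,x,111+dz,7.5)[0][1], "side foot",proj(S,r.apply([x,1,111+dz])+p).round(1),"top",proj(S,r.apply([x,1,-39+dz])+p).round(1))
h,sa,v=[a.astype(int) for a in cv2.split(cv2.cvtColor(im,cv2.COLOR_BGR2HSV))]
for row in range(236,306,4):
    m=[c for c in range(335,365) if h[row,c]<14 and sa[row,c]>100 and v[row,c]<140]; print(row,m[:1],m[-1:],len(m),end="; ")
E
```

```text
-8 -2 top maxrow 302.3 foot minrow 186.7 side foot [346.8 294.2] top [349.2 244.4]
-8 0 top maxrow 299.7 foot minrow 186.2 side foot [346.8 294.8] top [349.2 245.1]
-8 2 top maxrow 297.3 foot minrow 185.7 side foot [346.7 295.4] top [349.2 245.9]
-4 -2 top maxrow 294.6 foot minrow 182.4 side foot [347.7 295.5] top [350.2 245.7]
-4 0 top maxrow 292.2 foot minrow 181.8 side foot [347.7 296.1] top [350.2 246.4]
-4 2 top maxrow 289.8 foot minrow 181.3 side foot [347.6 296.7] top [350.2 247.1]
0 -2 top maxrow 286.8 foot minrow 178.0 side foot [348.6 296.8] top [351.3 246.9]
0 0 top maxrow 284.5 foot minrow 177.5 side foot [348.6 297.4] top [351.2 247.7]
0 2 top maxrow 282.2 foot minrow 177.0 side foot [348.5 298. ] top [351.2 248.4]
4 -2 top maxrow 278.9 foot minrow 173.5 side foot [349.5 298.2] top [352.3 248.2]
4 0 top maxrow 276.6 foot minrow 173.1 side foot [349.5 298.7] top [352.3 249. ]
4 2 top maxrow 274.4 foot minrow 172.6 side foot [349.4 299.3] top [352.2 249.7]
236 [] [] 0; 240 [] [] 0; 244 [] [] 0; 248 [352] [364] 6; 252 [351] [355] 5; 256 [350] [354] 5; 260 [347] [354] 8; 264 [347] [354] 8; 268 [349] [352] 4; 272 [348] [352] 4; 276 [349] [351] 2; 280 [348] [352] 5; 284 [347] [352] 5; 288 [349] [351] 3; 292 [348] [351] 2; 296 [347] [351] 5; 300 [] [] 0; 304 [] [] 0;
```

The muddler sits in the grip as it did at the pick: top offset about 0, mouth level about -4 mm. I go back to the pick pose and lower it slowly.

{"name": "jog_arm", "arguments": {"increments": [0,-0.14,-0.15,0,0,0,0,0,-0.14,-0.15,3,0,0,0,0,-0.14,-0.15,6,0,0,0,0,-0.14,-0.15,7,0,0,0,0,-0.14,-0.15,7,0,0,0,0,-0.14,-0.15,7,0,0,0]}}

```text
clock: 15.0
eef_pos: [425.7, 307.4, 173.4]
tool_rot: [3.14, -0.0, 2.182]
force: [-0.8, 0.6, -0.6]
width: 16.7
gripper_force: 59.0
```

```bash
python3 - <<'E'
from h import *
p,r,s=pose();print(s["clock"],p,s["tool_rot"],s["force"],s["torque"])
print(r.inv().apply(np.array([424.85,305.87,121.1])-p)/10)
E
```

```text
15.0 [425.70604388 307.40678976 173.37362166] [ 3.14016224e+00 -1.58483014e-04  2.18181350e+00] [-0.75591704  0.63698531 -0.55680996] [ 0.04591128 -0.01644579  0.01055715]
[-0.07759019 -0.16575843  5.22711818]
```

```bash
python3 - <<'E'
from h import *
a=[]
for i in range(6):
    ctrl.get_image("top");p,r,s=pose();a.append(np.r_[p,s["tool_rot"]])
a=np.array(a);a[:,3]%=2*np.pi;print(a.round(2));print(r.inv().apply(np.array([424.85,305.87,121.1])-a.mean(0)[:3])/10)
im,M=snap("w10")
h,sa,v=[q.astype(int) for q in cv2.split(cv2.cvtColor(im,cv2.COLOR_BGR2HSV))]
m=((h>10)&(h<28)&(sa>60)&(v>110)).astype(np.uint8)
m,c,st=blob(m,np.array([325,165]));print(c,st)
hull=cv2.convexHull(cv2.findNonZero(m));q=cv2.approxPolyN(hull,6,ensure_convex=True)[0] if hasattr(cv2,"approxPolyN") else cv2.approxPolyDP(hull,4,True)[:,0]
for u in q: print(u,plane(M,u,50).round(1))
_,M3=load("w3");im3=cv2.imread("pics/w3.png");h,sa,v=[q.astype(int) for q in cv2.split(cv2.cvtColor(im3,cv2.COLOR_BGR2HSV))]
m,c,st=blob(((h>10)&(h<28)&(sa>60)&(v>110)).astype(np.uint8),np.array([340,160]));print(c,st,plane(M3,c,50))
E
```

```text
[[425.88 307.7  173.71   3.14  -0.     2.18]
 [425.93 307.81 173.79   3.14  -0.     2.18]
 [425.87 307.73 173.7    3.14  -0.     2.18]
 [425.74 307.61 173.56   3.14   0.     2.18]
 [425.6  307.52 173.37   3.14   0.     2.18]
 [425.5  307.39 173.17   3.14   0.     2.18]]
[-0.09133139 -0.18221592  5.24477266]
[316.20155709 180.15037486] [ 257  127  116  110 6936]
[337 224] [464.8 283.2]
[301 236] [443.1 252.7]
[290 236] [434.3 246.5]
[256 161] [367.6 290.5]
[342 125] [413.3 362. ]
[373 210] [484.7 314.6]
[337.89069925 157.28467979] [ 293  114   91   91 4419] [423.28363793 305.61505432]
```

{"name": "jog_arm", "arguments": {"increments": [0,-0.09,-0.18,0,0,0,0,0,-0.09,-0.18,0.6,0,0,0,0,-0.09,-0.18,1.2,0,0,0,0,-0.09,-0.18,1.6,0,0,0,0,-0.09,-0.18,2,0,0,0,0,-0.09,-0.18,2,0,0,0,0,-0.09,-0.18,2,0,0,0]}}

```text
clock: 16.05
eef_pos: [424.1, 305.4, 152.3]
tool_rot: [-3.141, -0.0, 2.182]
force: [-0.4, 0.3, -0.5]
width: 16.7
gripper_force: 59.0
```

{"name": "jog_arm", "arguments": {"increments": [0,0.05,0.05,0.8,0,0,0,0,0.05,0.05,1.6,0,0,0,0,0.05,0.05,2.3,0,0,0,0,0.05,0.05,2.8,0,0,0,0,0.05,0.05,3.0,0,0,0,0,0.05,0.05,3.0,0,0,0]}}

```text
clock: 16.65
eef_pos: [424.1, 305.9, 122.0]
tool_rot: [-3.141, -0.0, 2.182]
force: [-0.4, -0.0, -0.3]
width: 16.8
gripper_force: 59.0
```

{"name": "jog_arm", "arguments": {"increments": [0,0,0,0.15,0,0,0,0,0,0,0.15,0,0,0,8.5,0,0,0.15,0,0,0,8.5,0,0,0.15,0,0,0,8.5,0,0,0.15,0,0,0,8.5,0,0,0.15,0,0,0,8.5,0,0,0.15,0,0,0,8.5,0,0,-3,0,0,0,8.5,0,0,-7,0,0,0,8.5,0,0,-11,0,0,0,8.5,0,0,-14,0,0,0,8.5,0,0,-14,0,0,0]}}

```text
clock: 17.85
eef_pos: [426.1, 308.3, 266.6]
tool_rot: [3.133, -0.0, 2.182]
force: [0.4, 0.0, 0.4]
width: 85.0
gripper_force: 0.0
```

```bash
python3 - <<'E'
from h import *
p,r,s=pose();print(s["clock"],p,s["width"],s["force"])
im,M=snap("w11");im3,S=snap("s11","side");im0=cv2.imread("pics/side0.png")
def mud(im):
    h,sa,v=[a.astype(int) for a in cv2.split(cv2.cvtColor(im,cv2.COLOR_BGR2HSV))]
    o=[]
    for row in range(282,324,3):
        m=[c for c in range(340,360) if h[row,c]<14 and sa[row,c]>100 and v[row,c]<140]; o.append((row,m[0] if m else 0,m[-1] if m else 0))
    return o
print(mud(im0));print(mud(im3))
m=lambda im:cv2.inRange(cv2.cvtColor(im,cv2.COLOR_BGR2HSV),(0,80,0),(14,255,130))
b,c,st=blob(m(im)>0,np.array([318,200]));print(c,st)
# go to lid: via hover
print(inc([425,55,230],np.arctan2(55,425)+np.pi/2),inc([445,-214,200],np.arctan2(-214,445)+np.pi/2))
E
```

```text
17.85 [426.07792079 308.2585514  266.58344254] 85.01189234591286 [0.42079361 0.01157307 0.44731764]
[(282, 0, 0), (285, 348, 351), (288, 346, 353), (291, 346, 353), (294, 346, 352), (297, 346, 352), (300, 346, 352), (303, 347, 351), (306, 348, 350), (309, 347, 350), (312, 347, 350), (315, 346, 350), (318, 349, 350), (321, 0, 0)]
[(282, 0, 0), (285, 0, 0), (288, 347, 353), (291, 346, 353), (294, 346, 353), (297, 346, 352), (300, 346, 352), (303, 347, 352), (306, 348, 351), (309, 347, 350), (312, 347, 350), (315, 346, 349), (318, 346, 350), (321, 347, 349)]
[314.40074212 181.65491651] [305 161  20  39 539]
(array([-20.58, -14.36,   3.27]), array([ 0.1,  0. , 27.6])) (array([-43.75, -28.16,   6.27]), array([ 0.1, -0. , 60.7]))
```

The muddler is home: its silhouette matches the start. The tall divider corner near the lids triangulates to about (522,-264), so I keep the fingers along x there. Going over the lids.

{"name": "jog_arm", "arguments": {"increments": [8.5,-4,-2.6,0.5,0,0,4,8.5,-8,-5.2,1,0,0,8,8.5,-12,-7.9,1.5,0,0,12,8.5,-16,-10.5,2,0,0,16,8.5,-20,-13.1,2.5,0,0,20,8.5,-24,-15.7,3,0,0,24,8.5,-28,-18.3,3.5,0,0,28,8.5,-32,-21,4,0,0,32,8.5,-36,-23.6,4.5,0,0,36,8.5,-40,-26.2,4.7,0,0,40,8.5,-43.7,-28.6,4.7,0,0,40,8.5,-43.7,-28.6,4.7,0,0,40,8.5,-43.7,-28.6,4.7,0,0,40,8.5,-43.7,-28.6,4.7,0,0,40]}}

```text
clock: 19.35
eef_pos: [440.4, -214.4, 214.5]
tool_rot: [-3.14, -0.001, 1.486]
force: [1.1, 0.9, 0.9]
width: 85.0
gripper_force: 0.0
```

```bash
python3 - <<'E'
from h import *
p,r,s=pose();print(s["clock"],p,s["tool_rot"],s["qpos"])
im,M=snap("w12")
h,sa,v=[a.astype(int) for a in cv2.split(cv2.cvtColor(im,cv2.COLOR_BGR2HSV))]
m=((h<6)|(h>174))&(sa>150)&(v>90)
b,c,st=blob(m,proj(M,[449.5,-217,74]));print("pred",proj(M,[449.5,-217,74]),c,st,plane(M,c,74))
m2=((h<6)|(h>174))&(sa>150)&(v>180);b,c,st=blob(m2,proj(M,[449.5,-217,74]));print(c,st,plane(M,c,74))
# triangulate w/ w1 and side
print(tri([(load("w1")[1],(366.8,166.8)),(M,c)]))
E
```

```text
19.35 [ 440.38988907 -214.42276026  214.51949467] [-3.13962102e+00 -1.44369593e-03  1.48591773e+00] [ 0.69296264  0.41093926 -0.41101673  1.92891853  0.21348478  0.84632293
  0.08490258]
pred [327.24097248 180.3446703 ] [327.44444444 177.28205128] [319 165  19  24 351] [ 449.94466572 -213.92851771]
[328.41843972 177.9787234 ] [320 173  17  12 141] [ 450.84875613 -214.71163039]
[ 450.48169956 -218.42556504   64.88169082]
```

Knob axis in this view comes to about (450.5,-217), consistent with the earlier measurements. Descending to grip the knob just above the collar.

{"name": "jog_arm", "arguments": {"increments": [8.5,-0.18,0.98,4,0,0,0,8.5,-0.18,0.98,8,0,0,0,8.5,-0.18,0.98,12,0,0,0,8.5,-0.18,0.98,15,0,0,0,8.5,-0.18,0.98,16.3,0,0,0,8.5,-0.18,0.98,16.5,0,0,0,8.5,-0.18,0.98,16.5,0,0,0,8.5,-0.18,0.98,16.5,0,0,0]}}

```text
clock: 20.2
eef_pos: [451.5, -218.3, 51.4]
tool_rot: [3.14, 0.0, 1.485]
force: [0.5, 0.1, 0.4]
width: 85.4
gripper_force: 0.0
```

```bash
python3 - <<'E'
from h import *
for i in range(3):
    im,M=snap("w13");p,r,s=pose();print(s["clock"],p,s["tool_rot"],s["force"])
h,sa,v=[a.astype(int) for a in cv2.split(cv2.cvtColor(im,cv2.COLOR_BGR2HSV))]
m=((h<6)|(h>174))&(sa>150)&(v>60)
b,c,st=blob(m,proj(M,[449.5,-217,74]));print(c,st,[proj(M,[449.5,-217,z]).round(0) for z in(74,45)])
u=(st[0]+st[2]/2,st[1]+st[3]-st[2]/2);print(u,plane(M,u,74))
E
```

```text
20.25 [ 451.56092126 -218.58221567   51.52766276] [3.13945143e+00 5.67549549e-04 1.48475468e+00] [ 0.41189036 -0.60562709  0.18237714]
20.3 [ 451.44981753 -218.76423596   51.50883899] [3.13948406e+00 6.42600170e-04 1.48443173e+00] [-0.11806999 -0.1302731   0.22569562]
20.35 [ 451.30551733 -218.85357686   51.41539905] [3.13970157e+00 6.47105684e-04 1.48422232e+00] [-0.4479961  -0.36107085  0.20251212]
[313.31437908 233.91045752] [ 296  206   35   55 1530] [array([312., 246.]), array([313., 225.])]
(np.float64(313.5), np.float64(243.5)) [ 450.56114744 -215.75732778]
```

{"name": "jog_arm", "arguments": {"increments": [8.5,0.2,-0.05,0.25,0,0,0,8.5,0.2,-0.05,0.25,0,0,0,0,0.2,-0.05,0.25,0,0,0,0,0.2,-0.05,0.25,0,0,0,0,0.2,-0.05,0.25,0,0,0,0,0.2,-0.05,0.25,0,0,0,0,0.2,-0.05,0.25,0,0,0,0,0.2,-0.05,0.25,0,0,0,0,0.2,-0.05,0.25,0,0,0,0,0.2,-0.05,0.25,0,0,0,0,0.2,-0.05,0.25,0,0,0]}}

```text
clock: 21.45
eef_pos: [450.3, -216.6, 47.9]
tool_rot: [3.142, -0.0, 1.484]
force: [-0.6, -0.3, -0.8]
width: -0.1
gripper_force: 0.0
```

```bash
python3 - <<'E'
from h import *
im,M=snap("w14");i2,S=snap("s14","side");i3,T=snap("t14","top");p,r,s=pose();print(s["clock"],p,s["tool_rot"],s["force"],s["width"],s["gripper_force"])
cv2.imwrite("pics/m8.png",np.hstack([cv2.resize(im[120:380,200:460],(400,400)),cv2.resize(i2[130:230,310:410],(400,400),interpolation=cv2.INTER_CUBIC)]))
print(proj(M,p),proj(S,p),proj(S,[450,-217,74]))
E
```

```text
21.6 [ 450.30774993 -216.58475374   47.91637303] [ 3.14156882e+00 -7.95367698e-06  1.48415770e+00] [ 0.80646839 -0.20187628  0.61155358] 0.06645547852473833 0.0
[316.19081065 231.89574478] [355.73296804 190.14727453] [356.1947352  183.76376312]
```

View pics/m8.png

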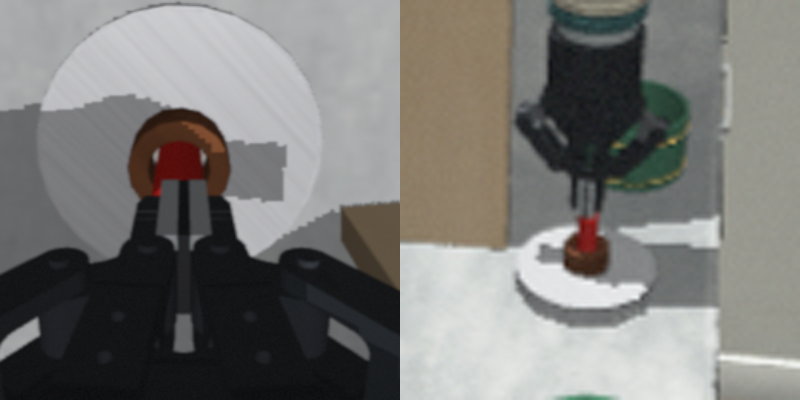

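The last view shows the fingers closed on the knob's -y side, about 20 mm short along tool x. The muddler's 16.7 mm chord fits the same offset, so the real finger centre lies about 19.5 mm at -x of the reported TCP. I open, shift +x and grip again.

{"name": "jog_arm", "arguments": {"increments": [8.5,0,0,-0.1,0,0,0,8.5,0,0,-0.1,0,0,0,8.5,0,0,-0.1,0,0,0,8.5,0,0,-0.1,0,0,0,8.5,0,0,-0.1,0,0,0,8.5,0,0,-0.1,0,0,0,8.5,0.7,0,-0.1,0,0,0,8.5,1.4,0,-0.1,0,0,0,8.5,1.95,0,-0.1,0,0,0,8.5,1.95,0,-0.1,0,0,0,8.5,1.95,0,-0.1,0,0,0,0,1.95,0,-0.1,0,0,0,0,1.95,0,-0.1,0,0,0,0,1.95,0,-0.1,0,0,0,0,1.95,0,-0.1,0,0,0,0,1.95,0,-0.1,0,0,0,0,1.95,0,-0.1,0,0,0,0,1.95,0,-0.1,0,0,0,0,1.95,0,-0.1,0,0,0]}}

```text
clock: 23.5
eef_pos: [452.0, -197.1, 48.9]
tool_rot: [-3.142, -0.0, 1.484]
force: [-0.7, 0.2, 0.7]
width: -0.0
gripper_force: 0.0
```

```bash
python3 - <<'E'
from h import *
_,M=load("w14");S=P("side")
p=np.array([450.3,-216.6,47.9]);r=R.from_euler("xyz",[3.14157,0,1.48416])
X=tri([(M,(319.6,237)),(S,(356.2,182.5))]);print("tip by tri",X,r.inv().apply(X-p),proj(M,X),proj(S,X))
for n,q in(("x-20",[-9,0,0]),("z-25",[11,0,-25])): print(n,proj(M,r.apply(q)+p),proj(S,r.apply(q)+p))
# fresh side image: dump classes around the gripper tip
im,_=snap("s15","side");w,_=snap("w15");q,r,s=pose();print(q,s["width"],proj(S,q))
def cls(im,r0,r1,c0,c1):
    h=cv2.cvtColor(im,cv2.COLOR_BGR2HSV).astype(int)
    for y in range(r0,r1):
        print(y,"".join("R" if ((a<6 or a>174) and b>150 and c>80) else "#" if c<60 else "w" if (a<16 and b>90) else "+" if c<150 else "." for a,b,c in h[y,c0:c1]))
cls(im,165,206,335,385)
print();cls(w[::2,::2],70,150,130,190)
E
```

```text
tip by tri [ 451.4816616  -203.18650952   88.18039401] [ 1.34654289e+01  1.74998442e-02 -4.02803936e+01] [315.21660153 237.9244274 ] [355.61012188 182.52285495]
x-20 [316.23312383 246.492722  ] [356.17868172 188.67086519]
z-25 [315.6002331  230.17678307] [355.52823275 185.90211459]
[ 451.97680296 -197.13170173   48.92789015] -0.23365780441321635 [354.77416448 193.16607544]
165 ++++########++#################++##+#####++.++++++
166 +++++########++###############++++++#####+++++++++
167 ++++++#######+++##############++##++#####+++++++++
168 +++++++#######++############++++########++++++++++
169 +++++++####################++++########+++++++++++
170 ++++++++###################++#########++++++++++++
171 +++++++++##################+#########+++++++++++++
172 ++++++++++##########################++++++++++++++
173 +++++++++++########################+++++++++++++++
174 +++++++++++#######################++++++++++++++++
175 +++++++++++++++#################++++++++++++++++++
176 ++++++++++++++++###############++++++#++++++++++++
177 +++++++++++++++++#########++++++++++++++++++++++++
178 +++++
[... 6001 characters left out ...]
+###############++####++###############+..........
140 ++++++++++#################+####+#################..........
141 ++++++++++#################+####+#################+.........
142 +++++++++##########################################.........
143 +++++++++##########################################+........
144 ++++++###############################################++.....
145 +++#####################################################++++
146 ############################################################
147 ############################################################
148 ############################################################
149 ############################################################
```

The fingers shut on nothing at both x positions, so the offset must be along z: the true tips sit roughly 26–36 mm above the reported TCP. The muddler was therefore held only by its top few millimetres, which fits its rocking and the 16.7 mm width. I measure the offset by touching the free worktop.

{"name": "jog_arm", "arguments": {"increments": [0,3,0,0,0,0,0,0,7,0,0,0,0,0,0,11,0,0,0,0,0,0,11,0,2,0,0,0,0,11,0,4,0,0,0,0,11,0,5,0,0,0,0,11,0,5,0,0,0,0,11,0,5,0,0,0]}}

```text
clock: 24.4
eef_pos: [461.5, -87.8, -0.9]
tool_rot: [-3.141, 0.0, 1.484]
force: [0.8, 0.6, 0.3]
width: -0.2
gripper_force: 0.0
```

```bash
python3 - <<'E'
from h import *
im,M=snap("w16");i2,S=snap("s16","side");p,r,s=pose();print(s["clock"],p,s["force"],s["width"])
# tip & its shadow rows in wrist, side
def cls(im,r0,r1,c0,c1,st=1):
    h=cv2.cvtColor(im,cv2.COLOR_BGR2HSV).astype(int)
    for y in range(r0,r1,st):
        print(y,"".join("#" if c<60 else "w" if (a<16 and b>90) else "+" if c<130 else "-" if c<170 else "." for a,b,c in h[y,c0:c1:st]))
u=proj(S,p);print(u,proj(M,p));cls(i2,int(u[1])-25,int(u[1])+8,int(u[0])-22,int(u[0])+22)
E
```

```text
24.5 [ 4.62030493e+02 -8.79214486e+01 -4.40530516e-01] [-0.0049147  -0.14047515 -0.70796945] 0.033605832723792466
[348.10072971 224.93023778] [317.0241215  232.29180895]
199 ......+########++##############++...+++####+
200 .......+########++############+-...+#+#####-
201 ........+########+#####++####+...+########+.
202 .........+#############--###+...+########+..
203 .........-#############+-###+..+########+...
204 ..........+############++####++########+....
205 ...........+###########++############++-.-++
206 ............+#######################++-+++++
207 .............-+++##################+++++++++
208 .................+################+++++++++-
209 ..................+##############++++++++-..
210 ...................#+++++###++++++++++--....
211 ...................#++++++#++---------......
212 ...................#+++++##+................
213 ...................#+++++##+...-.+++++++++++
214 ...................#+++++##+++++++++++++++++
215 ..................-#+++++##+++++++++++++++++
216 ...................++++++##+++++++++++++++++
217 ...................-+++++#++++++++++++++++++
218 ....................-+++++++++++++++++++++++
219 ..........-+++-.....++++++++++++++++++++++++
220 ..........----++++++++++++++++++++++++++++++
221 .........----++++++++++++++++++++++++++-++++
222 .........+--++-+++++++++++++++++++++-+-+-+++
223 .........-----+++++++++++++++++++++++-----++
224 ..............---++++++++++++++++++++++-++++
225 .................---+++++++++++++++++++++++-
226 ....................-++++++++++++++++++++++-
227 .....................-++++++++++++++++++++++
228 ......................-+++-++++------+++++++
229 .......................-------+---------++++
230 .....................---+++++++++++++-------
231 ....................-+++++++++++++++++++--..
```

{"name": "jog_arm", "arguments": {"increments": [0,0,0,0.6,0,0,0,0,0,0,1.2,0,0,0,0,0,0,1.6,0,0,0,0,0,0,1.9,0,0,0,0,0,0,2.1,0,0,0]}}

```text
clock: 25.0
eef_pos: [461.6, -87.7, -22.2]
tool_rot: [3.141, -0.0, 1.484]
force: [-0.3, -0.1, 0.5]
width: 0.2
gripper_force: 0.0
```

{"name": "jog_arm", "arguments": {"increments": [0,0,0,0.3,0,0,0,0,0,0,0.5,0,0,0,0,0,0,0.7,0,0,0]}}

```text
clock: 25.3
eef_pos: [461.7, -87.8, -28.0]
tool_rot: [3.141, 0.001, 1.484]
force: [-5.7, 0.8, 41.7]
width: -0.2
gripper_force: 20.5
```

{"name": "jog_arm", "arguments": {"increments": [0,0,0,-2,0,0,0,8.5,0,0,-6,0,0,0,8.5,0,0,-9,0,0,0,8.5,-4,0,-9,0,0,0,8.5,-8,0,-9,0,0,0,8.5,-11.5,0,-9,0,0,0,8.5,-12.8,0,-9,0,0,0,8.5,-12.8,0,-9,0,0,0,8.5,-12.8,0,-9,0,0,0,8.5,-12.8,0,-9,0,0,0]}}

```text
clock: 26.3
eef_pos: [450.8, -212.9, 61.0]
tool_rot: [3.141, -0.001, 1.487]
force: [-0.0, 0.6, 0.0]
width: 85.0
gripper_force: 0.0
```

```bash
python3 - <<'E'
from h import *
im,M=snap("w17");p,r,s=pose();print(s["clock"],p,s["tool_rot"],s["force"],s["width"])
h,sa,v=[a.astype(int) for a in cv2.split(cv2.cvtColor(im,cv2.COLOR_BGR2HSV))]
m=((h<6)|(h>174))&(sa>150)&(v>60)
b,c,st=blob(m,proj(M,[449.5,-217,74]));u=(st[0]+st[2]/2,st[1]+st[3]-st[2]/2);k=plane(M,u,74);print(c,st,u,k,r.inv().apply(np.append(k,74)-p))
E
```

```text
26.35 [ 450.87831498 -213.00268641   61.01492521] [ 3.14144257e+00 -9.26461120e-04  1.48739673e+00] [ 0.11395627  0.03466164 -0.44413993] 85.14500862449506
[315.43759178 236.61380323] [ 299  210   34   53 1362] (np.float64(316.0), np.float64(246.0)) [ 450.66347319 -215.71098573] [ -2.70475162   0.01346354 -12.98758434]
```

{"name": "jog_arm", "arguments": {"increments": [8.5,0,0,2,0,0,0,8.5,0,0,3.4,0,0,0,8.5,0,0,4.05,0,0,0,8.5,0,0,4.05,0,0,0,0,0,0,4.05,0,0,0,0,0,0,4.05,0,0,0,0,0,0,4.05,0,0,0,0,0,0,4.05,0,0,0,0,0,0,4.05,0,0,0,0,0,0,4.05,0,0,0,0,0,0,4.05,0,0,0]}}

```text
clock: 27.45
eef_pos: [449.8, -215.2, 20.6]
tool_rot: [-3.141, 0.0, 1.484]
force: [-3.2, 0.3, 4.4]
width: 16.1
gripper_force: 58.5
```

Knob gripped. Before moving I refine the tin's centre from the wrist pictures already taken.

```bash
python3 - <<'E'
from h import *
def mask(im,lo):
    h,s,v=[a.astype(int) for a in cv2.split(cv2.cvtColor(im,cv2.COLOR_BGR2HSV))]
    return ((h>lo)&(h<95)&(s>80)&(v>25))
for n,cam in(("w2",None),("w7",None),("w8",None),("top0","top"),("side0","side")):
    im,M=load(n,cam)
    g=mask(im,60).astype(np.uint8);reg=cyl(M,425.5,52.5,0,65,62,g.shape)>0;g&=reg
    if cam: g|=((mask(im,15))&reg).astype(np.uint8)
    else: g|=((mask(im,17))&(cyl(M,425.5,52.5,0,65,54,g.shape)>0)).astype(np.uint8)
    k,l,st,ce=cv2.connectedComponentsWithStats(g);i=1+np.argmax(st[1:,4]);hull=cv2.convexHull(cv2.findNonZero((l==i).astype(np.uint8)))
    m=cv2.fillConvexPoly(np.zeros_like(g),hull,1)
    def cost(v,full=False):
        c=cyl(M,v[0],v[1],0,65,52,m.shape);return 1-np.minimum(c,m).sum()/np.maximum(c,m).sum()
    o=minimize(cost,[425.5,52.5],method="Nelder-Mead",options=dict(initial_simplex=[[420,48],[430,50],[425,58]],xatol=.1))
    print(n,o.x.round(1),round(o.fun,3))
E
```

```text
w2 [426.4  52.6] 0.052
w7 [426.2  50.9] 0.052
w8 [426.6  53.2] 0.101
top0 [422.6  53. ] 0.085
side0 [426.4  45.5] 0.114
```

{"name": "jog_arm", "arguments": {"increments": [0,0,0,-0.6,0,0,0,0,0,0,-1.6,0,0,0,0,0,0,-3,0,0,0,0,0,0,-4.8,0,0,0,0,0,0,-6.6,0,0,0,0,0,0,-8.2,0,0,0,0,0,0,-9,0,0,0,0,0,0,-9,0,0,0]}}

```text
clock: 28.25
eef_pos: [451.2, -215.4, 111.6]
tool_rot: [3.139, 0.001, 1.484]
force: [0.3, -0.2, -3.9]
width: 16.0
gripper_force: 58.9
```

```bash
python3 - <<'E'
from h import *
i2,S=snap("s18","side");p,r,s=pose();print(s["clock"],p,s["tool_rot"],s["force"],s["torque"],s["width"])
h=cv2.cvtColor(i2,cv2.COLOR_BGR2HSV).astype(int)
for y in range(150,200,1): print(y,"".join("R" if ((a<6 or a>174) and b>150 and c>80) else "#" if c<60 else "w" if (a<16 and b>90) else "+" if c<130 else "-" if c<170 else "." for a,b,c in h[y,330:384]))
E
```

```text
28.3 [ 450.58929801 -215.26625638  110.7458936 ] [3.14067614e+00 2.72315522e-04 1.48389633e+00] [-0.82299014  0.29997883 -4.65737196] [-0.00446671 -0.00882947  0.01537339] 16.305153330772495
150 -------++++++#######+####++++++####++++######+++++++++
151 -------+++++++###########+++++######++#######+++++++++
152 -------+++++++###########+++++##############++++++++++
153 -------++++++++##########+++++##############++++++++++
154 -------++++++++##########+++++############++++++++++++
155 -------++++++++++++#######++++############+++++++#++++
156 -------+++++++++++++######++++###########+++++++++++++
157 ------+++++++++++++++#####++++##########+++++++++##+++
158 -------++++-+++++++++#+++#++++#####+++#++++++++++#++++
159 -------+++++-++++++++#+++wRRRw++###+++++++++++++++++++
160 -------++++++++++++++#+++RRRRw++###+++++++++++++++++++
161 -------++++++++++++++#+++RRRRw++###+++++++++++++++++++
162 -------++++++++++++++#++#RRRRw++###+++++++++++++++++++
163 -------++++++++++++++#++#RRRRw++###+++++++++++++++++++
164 -------++-++++++++--+#+++RRRR+++##++++++++++++++++++++
165 ------+++-+++++--...
[... 1340 characters left out ...]
---+++++++++++++-+++++-----........................
189 ------++++++++++++------..............................
190 ------++++++------..........-.........--..--..........
191 ------------..........++++++++++++++++++++++++++++++++
192 ...---.............+++++++++++++++++++++++++++++++++++
193 .................+++++++++++++++++++++++++++++++++++++
194 ................++-+++++++++++++++++++++++++++++++++++
195 ..............-+++++++++++++++++++++++++++++++++++++++
196 .............+++++++++++++++++++++++++++++++++++++++++
197 .............+++++++++++++++++++++++++++++++++++++++++
198 .............+++++++++++++++++++++++++++++++++++++++++
199 ............-+++++++++++++++++++++++++++++++++++++++++
```

The pair hangs level and nested in the grip. Carrying it over the tin.

{"name": "jog_arm", "arguments": {"increments": [0,0.8,-0.1,0,0,0,0,0,2.6,-0.5,0,0,0,0,0,5.4,-1,0,0,0,0,0,8.6,-1.6,0,0,0,0,0,12,-2.2,0,0,0,0,0,15.4,-2.8,0,0,0,0,0,18.8,-3.4,0,0,0,0,0,22,-4,0,0,0,0,0,24.6,-4.5,0,0,0,0,0,26,-4.7,0,0,0,0,0,26.6,-4.8,0,0,0,0,0,26.6,-4.8,0,0,0,0,0,26.6,-4.8,0,0,0,0,0,26.6,-4.8,0,0,0,0]}}

```text
clock: 29.7
eef_pos: [425.5, 52.8, 110.2]
tool_rot: [-3.141, 0.001, 1.482]
force: [-0.1, -0.4, -4.0]
width: 16.1
gripper_force: 58.8
```

```bash
python3 - <<'E'
from h import *
a=[]
for n in("s19","t19"): im,_=snap(n,"side" if n[0]=="s" else "top");p,r,s=pose();a.append(p)
for i in range(3): im,M=snap("w19");p,r,s=pose();a.append(p)
p=np.mean(a,0);print(s["clock"],np.round(a,1),s["tool_rot"],s["force"],s["width"])
S,T=P("side"),P("top")
i2=cv2.imread("pics/s19.png");print("tin rim side pred",[proj(S,[425.8+d,52.5,65]).round(1) for d in(-52,0,52)],"lid flange pred edge",[proj(S,[p[0]+d,p[1]-1.5,97]).round(1) for d in(-60.5,0,60.5)])
h=cv2.cvtColor(i2,cv2.COLOR_BGR2HSV).astype(int)
for y in range(196,276,1): print(y,"".join("R" if ((a<6 or a>174) and b>150 and c>80) else "G" if 60<a<95 and b>80 else "#" if c<60 else "w" if (a<16 and b>90) else "+" if c<130 else "-" if c<170 else "." for a,b,c in h[y,322:392]))
E
```

```text
29.95 [[425.5  52.9 110.2]
 [425.6  53.1 110.3]
 [425.6  53.2 110.4]
 [425.7  53.4 110.4]
 [425.7  53.6 110.4]] [3.14150658e+00 8.57782588e-05 1.48311936e+00] [ 0.09420953 -0.27896009 -3.26889509] 16.445743494416316
tin rim side pred [array([375.4, 242.4]), array([356.8, 240.6]), array([338.5, 238.8])] lid flange pred edge [array([379.5, 234. ]), array([357.5, 231.9]), array([335.7, 229.8])]
196 ...............+########+...+#####################+-..++++#####+....--
197 ................#########-..-####################+-...+++######-....--
198 ................++#######+-..+##################+-...-+++######-....--
199 .................+########+-.-#################+-....+#+######+-....--
200 ..................#########-.-#####+++++######+.....+########+-.....--
201 ..................+########+++####+....-+#####-....+#########+......--
202 ...................+##############+.....-#####-...-#########+.......--
203 ....................##############+.....-#####-..-+########+........--
204 ....................+#############-.....-#####+-++########+.........--
205 .....................+####
[... 4594 characters left out ...]
++++----+-...........---w
267 ........................-++G+-...-++++++--+G+++-----+-............----
268 ...........................+++GGG+++++GGG++++--------.............---w
269 ............................----+++++++++++-------................----
270 -................................------------.....................--w-
271 ..................................................................+---
272 ..................................................................+--w
273 ..................................................................++++
274 ..................................................................+w+w
275 ..................................................................+w++
```

Side view confirms lid and tin centred in x within about 1 mm. Lowering in stages with force checks.

{"name": "jog_arm", "arguments": {"increments": [0,0,0,0.6,0,0,0,0,0,0,1.3,0,0,0,0,0,0,2,0,0,0,0,0,0,2.5,0,0,0,0,0,0,2.9,0,0,0,0,0,0,3.1,0,0,0,0,0,0,3.1,0,0,0]}}

```text
clock: 30.65
eef_pos: [425.5, 54.1, 79.1]
tool_rot: [-3.141, 0.0, 1.484]
force: [1.1, -0.5, -4.1]
width: 16.2
gripper_force: 58.8
```

{"name": "jog_arm", "arguments": {"increments": [0,0,0,0.15,0,0,0,0,0,0,0.3,0,0,0,0,0,0,0.45,0,0,0,0,0,0,0.55,0,0,0,0,0,0,0.65,0,0,0,0,0,0,0.7,0,0,0,0,0,0,0.7,0,0,0]}}

```text
clock: 31.35
eef_pos: [425.6, 54.1, 72.4]
tool_rot: [-3.142, -0.0, 1.484]
force: [0.2, 0.1, -4.6]
width: 16.0
gripper_force: 58.8
```

{"name": "jog_arm", "arguments": {"increments": [0,0,0,0.05,0,0,0,0,0,0,0.1,0,0,0,0,0,0,0.15,0,0,0,0,0,0,0.2,0,0,0,0,0,0,0.2,0,0,0]}}

```text
clock: 31.85
eef_pos: [425.5, 54.1, 71.4]
tool_rot: [3.141, 0.001, 1.485]
force: [-2.6, -0.5, 11.2]
width: 16.1
gripper_force: 60.6
```

The contact height, 71.5 mm, matches the predicted seat at 71.6. Holding briefly, then opening and going down to the collar.

{"name": "jog_arm", "arguments": {"increments": [0,0,0,0,0,0,0,0,0,0,0,0,0,0,0,0,0,0,0,0,0,8.5,0,0,0,0,0,0,8.5,0,0,0,0,0,0,8.5,0,0,0,0,0,0,8.5,0,0,0,0,0,0,8.5,0,0,0,0,0,0,8.5,0,0,0,0,0,0]}}

```text
clock: 32.75
eef_pos: [425.6, 54.1, 70.4]
tool_rot: [-3.142, -0.0, 1.484]
force: [0.3, -0.6, 0.7]
width: 85.1
gripper_force: 0.0
```

```bash
python3 - <<'E'
from h import *
i2,S=snap("s20","side");im,M=snap("w20");p,r,s=pose();print(s["clock"],p,s["tool_rot"],s["force"],s["width"])
h,sa,v=[a.astype(int) for a in cv2.split(cv2.cvtColor(im,cv2.COLOR_BGR2HSV))]
b,c,st=blob(((h<6)|(h>174))&(sa>150)&(v>60),proj(M,[425.5,52.5,125]));u=(st[0]+st[2]/2,st[1]+st[3]-st[2]/2);k=plane(M,u,125);print(st,k,r.inv().apply(np.append(k,125)-p))
h=cv2.cvtColor(i2,cv2.COLOR_BGR2HSV).astype(int)
for y in range(214,262,1): print(y,"".join("R" if ((a<6 or a>174) and b>150 and c>80) else "G" if 60<a<95 and b>80 else "#" if c<60 else "w" if (a<16 and b>90) else "+" if c<130 else "-" if c<170 else "." for a,b,c in h[y,326:388]))
E
```

```text
32.85 [425.5843569   54.07503196  70.36487533] [-3.14151073e+00 -1.42975622e-05  1.48418621e+00] [ 0.35041906 -0.0621995  -0.26427827] 85.06904809955338
[ 298  232   42   72 2456] [427.2703272   53.85631127] [ -0.0712801    1.69409459 -54.63526466]
214 ......-++++######++-.................--..+###########+++#####-
215 ...........+#####+........................+##################-
216 ............#####+.........................+#################-
217 ............+#++#+..........................++##############+-
218 ............+#++#+............................+#############+.
219 ............+#++#+.............................+############+.
220 ............#+++#+..............................+#######+###-.
221 ............#+++#+..............................-#####+--+++-.
222 ............#+++#+.............-................-++##+........
223 ............#+++#-............wRRRw.............+++##-........
224 ............++++#-............RRRRR.............+++##-........
225 .............++++-...........-RRRRR.............+++##-........
226 ..............-++............-RRRRR-....-..
[... 1664 characters left out ...]
..............+++++---++++++++
252 ............-GG++++++++-..................-+++++++----++++++++
253 ............+GGG+++++++++++-...........-++++++++++----++++++++
254 ............+GGGGG+++++++++++++++++++++++++++++G++---+++++++++
255 .............+GGGGGG+++++++++++++++++++++++++GGG+--++---++++++
256 .............+GGGGGGGG+++++++++++++++++++++GGGGG++-++----+++++
257 .............++GGGGGGGGGG+++++++++++++++GGGGGGG+++--++--++++++
258 .............++GGGGGGGGGGGGGGGGGGGGGGGGGGGGGGGG+++--+--+++++++
259 .............-++GGGGGGGGGGGGGGGGGGGGGGGGGGGGGGG++++---+-++++++
260 ..............+++GGGGGGGGGGGGGGGGGGGGGGGGGGGGG+++------+++++++
261 ..............++++GGGGGGGGGGGGGGGGGGGGGGGGGGG++++------+++++++
```

The lids sit level and symmetric on the tin. Going down to the collar.

{"name": "jog_arm", "arguments": {"increments": [8.5,0,0.05,1,0,0,0,8.5,0,0.05,1.8,0,0,0,8.5,0,0.05,2.25,0,0,0,8.5,0,0.05,2.3,0,0,0,8.5,0,0.05,2.3,0,0,0,0,0,0.05,2.3,0,0,0,0,0,0.05,2.3,0,0,0,0,0,0.05,2.3,0,0,0,0,0,0.05,2.3,0,0,0,0,0,0.05,2.3,0,0,0,0,0,0.05,2.3,0,0,0]}}

```text
clock: 33.95
eef_pos: [426.2, 54.0, 48.0]
tool_rot: [3.141, 0.0, 1.485]
force: [-2.0, 0.1, 7.8]
width: 37.8
gripper_force: 59.5
```

{"name": "jog_arm", "arguments": {"increments": [0,0,0,-0.2,0,0,0,0,0,0,-0.5,0,0,0,0,0,0,-0.9,0,0,0,0,0,0,-1.2,0,0,0,0,0,0,-1.2,0,0,0]}}

```text
clock: 34.45
eef_pos: [426.4, 54.0, 59.8]
tool_rot: [3.141, -0.0, 1.484]
force: [-0.3, 0.5, -1.5]
width: 37.8
gripper_force: 60.3
```

{"name": "jog_arm", "arguments": {"increments": [0,0,0,-0.6,0,0,0,0,0,0,-1.4,0,0,0,0,0,0,-2.4,0,0,0,0,0,0,-3.5,0,0,0,0,0,0,-4.6,0,0,0,0,0,0,-5.7,0,0,0,0,0,0,-6.8,0,0,0,0,0,0,-7.9,0,0,0,0,0,0,-8.9,0,0,0,0,0,0,-9.6,0,0,0,0,0,0,-10,0,0,0,0,0,0,-10,0,0,0,0,0,0,-10,0,0,0,0,0,0,-10,0,0,0,0,0,0,-10,0,0,0]}}

```text
clock: 35.95
eef_pos: [425.8, 54.0, 159.1]
tool_rot: [-3.141, 0.0, 1.484]
force: [-0.6, -0.3, -1.0]
width: 37.5
gripper_force: 60.4
```

```bash
python3 - <<'E'
from h import *
i2,S=snap("s21","side");p,r,s=pose();print(s["clock"],p,s["tool_rot"],s["force"],s["width"],s["gripper_force"],np.abs(s["qd"]).max())
print("pred knob top",proj(S,[425.5,52.5,125]),"collar now",proj(S,[425.5,52.5,85+p[2]-48]))
h=cv2.cvtColor(i2,cv2.COLOR_BGR2HSV).astype(int)
for y in range(180,262,1): print(y,"".join("R" if ((a<6 or a>174) and b>150 and c>80) else "G" if 60<a<95 and b>80 else "#" if c<60 else "w" if (a<16 and b>90) else "+" if c<130 else "-" if c<170 else "." for a,b,c in h[y,326:388]))
E
```

```text
36.0 [425.83443663  54.05618246 159.09745005] [-3.14082484e+00  6.01967284e-05  1.48436578e+00] [ 1.0347858   0.42495162 -1.6645605 ] 37.491995243801256 60.371711030602455 0.0030163186616549605
pred knob top [357.99165561 224.37007848] collar now [359.35878118 203.59236872]
180 ---------++#######+++++++#######################++++++++######
181 ---------++########++++++######################+++++++++######
182 ----------+########++++++#####################++++++++++#####+
183 ----------+########++++++#####################++++++++#######+
184 -----------+########++++######################+++++++#######+-
185 ----------+++#######++++####++++++++##########++----+######+..
186 ----------+++#########+#####++++++++++++######+-...-+#####+-..
187 ----------+++######+#######+++++++------######+-...+######+...
188 ----------++++#####+#######+------......#######-..-######+-...
189 ----------++++############++............+######+-++######+....
190 ----------++++############+.............+###############+-....
191 --------------++#++########-............-###############-.....
192 .......---.....--
[... 3968 characters left out ...]
......----++GG++++----++++++++
252 ............-GGG-.++GGGG+++-..---------+++GGG+++++----++++++++
253 ............+GGGG+.++GGGGGGG+++++++++GGGGGG++++G++-----+++++++
254 ............-+GGGG+-.++GGGGGGGGGGGGGGGGGG+++++GG++----++++++++
255 .............+GGGGGG+-.++++GGGGGGGGGGG++++--+GGG+--++--+++++++
256 .............-GGGGGGGG++-.+++++++++++++++++GGGGG++-------+++++
257 .............-+GGGGGGGGGG+--...-++---+++GGGGGGG+++--++--++++++
258 .............-+GGGGGGGGGGGGGGGGGGGGGGGGGGGGGGGG+++---+--++++++
259 .............--+GGGGGGGGGGGGGGGGGGGGGGGGGGGGGGG++------+++++++
260 ..............+-+GGGGGGGGGGGGGGGGGGGGGGGGGGGGG+++-----++++++++
261 ..............++-+GGGGGGGGGGGGGGGGGGGGGGGGGGG+++------++++++++
```

The outer lid hangs level and clear above the knob, held at 60 N and still. The inner lid is seated on the rim.

```bash
python3 -c "
from cell import ctrl
print(ctrl.finish_job())"
```

```text
the job is handed in; nothing more can be done
None
```

I handed the job in at about 36 s of the 72 s; no verdict came back, but by my own checks the nuts were stirred, the muddler is back in its stand, the white inner lid is seated on the tin, and the gripper holds the steel outer lid level and clear above the knob.

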